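# Fold the travel lamp and put the desk kit back in its fitted tray

### The job

Pack the desk kit away: fold the travel lamp (head flat against its arm first, then the arm flat down over the base), and put the folded lamp and every kit piece that is lying out (stapler, glasses case, ink pad, correction roller; not all are always there) into its own slot of the tray, the one cut to its size and showing its outline. Each must lie flat and the right way up, right down on the slot's floor; which end points forward does not matter. Leave the sticky notes, the glue stick, the pen and the eraser where they are.

Things in the scene. Friction and masses are not known exactly. Their poses are not given: they have to be found in the camera images.
- lamp: folding travel lamp of three segments, 0.47 kg: white base 160 x 60 x 16 mm, aluminium arm, white head. Origin: centre of the base's underside; x along the base from its hinge end to its free end, z up. Starts unfolded on the black desk pad (2.4 mm thick) at the left, up to 220 mm high; folded it is a flat stack 44 mm high (base, head, arm on top). Carry it by the base, across its 60 mm width.
- lamp_arm_pin (a point): hinge pin of the lamp's arm, along base y, between two ears 44 mm high at base x = -70 mm, z = 36 mm. This point is fixed to the arm: its x points along the arm to the head's pin, its z out of the arm's outer face (upwards when folded). Arm 134 mm long from the pin, 30 mm wide, 12 mm thick, the pin at mid thickness.
- lamp_head_pin (a point): hinge pin of the lamp's head, at the arm's far end, 134 mm from the arm's pin, on the arm's inner face. This point is fixed to the head: the head reaches 112 mm from it along its -x, 46 mm wide, and is 11 mm thick on the -z side (its outer face, pushed to fold it, lies at z = -12 mm; the light panel is on the inner face).
- lamp_arm (a joint): angle of the lamp's arm (rad): 0 = folded flat over the base, 1.57 = upright, stop at 1.68. Friction holds it anywhere (0.13 N m).
- lamp_head (a joint): angle of the lamp's head against its arm (rad): 0 = flat against the arm's inner face, 1.57 = at right angles to the arm (pointing along base x when the arm is upright), stop at 2.3. Friction holds it anywhere (0.05 N m). With the head out the arm cannot go down: the head meets the base.
- stapler: black stapler 34 x 150 x 46 mm, 0.21 kg, origin at the centre of its underside, long along its y, z up; its foot is 34 mm wide and 6 mm thick, body and arm above it 22 to 24 mm wide at mid length; does not open. May be absent.
- glasses_case: spectacle case 58 x 158 x 38 mm, 0.11 kg, black top, brown lower half, origin at the centre of its underside, long along its y, z up; does not open. May be absent.
- ink_pad: flat ink pad in a tin, 58 x 90 x 14 mm, 0.07 kg, origin at the centre of its underside, long along its y, z up. May be absent.
- correction_roller: correction roller 32 x 83 x 14 mm, 0.03 kg, origin at the centre of its underside, long along its y with the wide body (32 mm) at +y (from y = -20 to +42 mm) and the narrow nozzle (12 mm) at -y, z up. May be absent.
- tray: fixed desk tray of dark wood 224 x 402 mm, rim 18 mm high, in front of the robot to the right; origin at the centre of its underside, z up. Four grey inserts stand in it side by side (93 mm apart); their order differs from start to start; three hold one slot, one holds two slots end to end.
- slot_lamp (a point): slot for the folded lamp, 170 x 67 mm. Walls 5 mm thick, 12 mm high, left out over the middle 64 mm of both long sides to let fingers in. Point: centre of its floor, 8 mm above the desk; x along its length (away from the robot), z up. The floor shows the outline of the folded lamp.
- slot_case (a point): slot for the glasses case, 168 x 65 mm. Walls 5 mm thick, 12 mm high, left out over the middle 64 mm of both long sides to let fingers in. Point: centre of its floor, 8 mm above the desk; x along its length (away from the robot), z up. The floor shows the outline of the case, with round ends.
- slot_stapler (a point): slot for the stapler, 160 x 41 mm. Walls 5 mm thick, 12 mm high, left out over the middle 64 mm of both long sides to let fingers in. Point: centre of its floor, 8 mm above the desk; x along its length (away from the robot), z up. The floor shows the outline of the stapler.
- slot_ink_pad (a point): slot for the ink pad, 100 x 65 mm, in the insert with two slots, the one farther from the robot. Walls 5 mm thick, 12 mm high, left out over the middle 46 mm of both long sides to let fingers in. Point: centre of its floor, 8 mm above the desk; x along its length (away from the robot), z up. The floor shows the outline of the pad.
- slot_roller (a point): slot for the correction roller, 93 x 39 mm, in the insert with two slots, the one nearer the robot. Walls 5 mm thick, 12 mm high, left out over the middle 46 mm of both long sides to let fingers in. Point: centre of its floor, 8 mm above the desk; x along its length (away from the robot), z up. The floor shows the outline of the roller.
- sticky_notes: pad of sticky notes 76 x 76 x 20 mm, a bystander close to the robot; origin at the centre of its underside
- glue_stick: standing glue stick, 28 mm across, 85 mm high, a bystander by the drawer box; origin at the centre of its underside
- pen_blue: pen 11 x 146 x 12 mm, a bystander on the desk pad; origin at its middle, underside
- eraser: eraser 22 x 45 x 12 mm, a bystander in front of the drawer box; origin at its middle, underside
There are look-alikes about, which are no part of the job. What is shaped like the ink_pad but red is not meant.

How it is judged:
On the way, in this order (a step that is already met when the one before it is completed fails the run):
1. the lamp's head is folded flat against its arm (value of joint lamp_head below 0.12 rad), for 0.2 s.
2. then the lamp's arm, with the head, is folded flat over the base (value of joint lamp_arm below 0.1 rad and value of joint lamp_head below 0.12 rad), for 0.2 s.
At the end, for the whole second after the job is handed in: The lamp is folded (both joints within 0.1 rad of closed) and lies, with every kit piece present, in its own slot: upright within 0.08 rad, turned along the slot within 0.12 rad (either way round), its underside within 5 mm of the slot's floor, centre within 8 mm of the slot's centre, at rest (value of joint each of lamp_arm, lamp_head below 0.1 rad and horizontal distance between lamp and slot_lamp below 0.008 m and z of lamp in the frame of slot_lamp between -0.004 and 0.005 m and angle between each of lamp, stapler, glasses_case, ink_pad, correction_roller's own z axis and vertical below 0.08 rad and angle between the x axis of lamp and the x axis of slot_lamp, either way round below 0.12 rad and linear speed of each of lamp, stapler, glasses_case, ink_pad, correction_roller below 0.02 m/s and horizontal distance between stapler and slot_stapler below 0.008 m and z of stapler in the frame of slot_stapler between -0.004 and 0.005 m and angle between the y axis of stapler and the x axis of slot_stapler, either way round below 0.12 rad and horizontal distance between glasses_case and slot_case below 0.008 m and z of glasses_case in the frame of slot_case between -0.004 and 0.005 m and angle between the y axis of glasses_case and the x axis of slot_case, either way round below 0.12 rad and horizontal distance between ink_pad and slot_ink_pad below 0.008 m and z of ink_pad in the frame of slot_ink_pad between -0.004 and 0.005 m and angle between the y axis of ink_pad and the x axis of slot_ink_pad, either way round below 0.12 rad and horizontal distance between correction_roller and slot_roller below 0.008 m and z of correction_roller in the frame of slot_roller between -0.004 and 0.005 m and angle between the y axis of correction_roller and the x axis of slot_roller, either way round below 0.12 rad); the robot touches nothing.
It fails at once if a bystander (sticky notes, glue stick, pen or eraser) is moved more than 4 cm (distance of any of sticky_notes, glue_stick, pen_blue, eraser from where it was at the start of the episode above 0.04 m).
Of stapler, glasses_case, ink_pad, correction_roller only 3 to 4 are there at a start; the rules pass over those that are not, and their reading is None.
At some moment in a run one of glasses_case, ink_pad, correction_roller may be knocked a few centimetres aside while the robot is not near it.
Once in a run the grip may slacken for a moment while it holds something.
It also fails if it takes over 210 s, if anything falls off the work surface, if the arm or the gripper's body presses on something with over 40 N, if the wrist force passes 120 N, or if a joint passes its speed limit or range.

### The arm

A 7-joint arm with a two-finger parallel gripper is mounted at the origin on a cart in front of the work surface, level with it; the furniture and walls round the work are solid. World frame = base frame: x ahead of the robot, y to its left, z up, the work surface at z = 0. Lengths are in m, angles in rad, forces in N, time in s.
With the tool pointing down it reaches from about 0.4 to 0.85 m from the base axis. Payload 4.5 kg.
Tool frame: the origin (TCP) lies midway between the tips of the shut fingers; the grasp point (between the pads) lies 19 mm behind it; z points along the fingers, y is the line along which they close (so a half turn about z gives the same grasp; the last joint's range is limited). The gripper opens to 88 mm and grips with 3 to 60 N. Pads are 18 mm wide; open, the fingers measure 123 mm over their backs; the gripper's body (75 mm by 187 mm) begins 45 mm behind the grasp point.
Start: joints at [1.304, 0.689, -0.195, 1.565, 0.157, 0.902, -0.215], TCP at [0.185, -0.597, 0.239] pointing down, gripper open.
Joint ranges: [-3.01, 3.01], [-0.46, 2.08], [-1.47, 1.51], [0.13, 2.56], [-1, 4.14], [0.04, 2.09], [-2.66, 2.66]. Speed limits (rad/s): [2.57, 2.57, 3.14, 3.14, 3.14, 3.14, 3.14].

### API

Orientations are given as a unit quaternion [x, y, z, w].
In Python, from plant import r, eyes, finish_job gives the robot as it stands. The module is installed in compiled form; this text tells all that it offers.
- The arm moves only by the tool move_arm, never from a script. Its argument "motion" is a list of rows, each a list of 7 numbers: the shift along the tool's x, y, z in mm, then the turn, a rotation vector about the tool's x, y, z in degrees, then the closure, from 0 (fully open) to 1 (shut). A call has 1 to 5 rows; each row is the pose to reach, as a shift and turn from the pose commanded when the call began, along the tool's axes at that moment; what a row does not reach only later rows make up. A row lasts 1/8 s, in which the tool goes at most 62.5 mm and 10.7 degrees, less where a joint would pass 70% of its speed; a pose out of reach is approached as far as the arm can. A call with a gripper value outside its range is refused whole. The fingers move at their own pace and stop on an object; "newtons" is the grip in N (left out, the last holds). Time passes only in rows, so rows that repeat a pose let the fingers close. It gives the time, the measured TCP pose, the force, the opening and the grip force at its end, in the units of the state.
- r.get_state(): the state, without advancing time (a new reading comes with each control period).
- eyes.snapshot(name): name is "side" or "top"; returns a dict with "frame" (384x512x3 uint8, red, green, blue), "z_map" (384x512 float32, m along the optical axis (not along the pixel's ray), 0 where there is no reading), "intrinsics" (3x3 intrinsics, pixels), "dist" ([k1, k2, p1, p2, k3] as OpenCV has them; the pictures are not rectified), "world_to_cam" (4x4, takes a point from world to camera coordinates). Camera axes: x right, y down, z forward; pixel columns grow to the right and rows downward; lengths in m; the calibration is good to about 2 mm. A picture is of the moment at which its call begins.
- finish_job(): hands the job in; it is judged then, once.
The state is a dict: "clock": time; "q": joint angles; "qd": joint speeds; "joint_torque": joint torques, N m; "tool_pos": TCP position; "eef_rot": TCP orientation; "contact_force": force on the tool from outside, world axes, zero at the start; "moment": the same for the moment, N m; "opening": opening from 0.0 (shut) to 1.0 (fully open); "finger_force": force on a finger pad.
Only numpy, scipy, OpenCV 4.12 (cv2) and the standard library are available. Lean on these libraries where they do the work, as an engineer would, in place of code of your own. Each camera call takes 0.05 s, during which the arm holds its last target. There are 200 camera calls.

## Working session

There is one attempt and no reset: what is moved stays moved. The work goes in short steps, Python scripts to look and compute and a tool call to move; the robot and the scene stay as the last step left them, time stands still between calls to the robot, and variables do not carry over. Pictures are saved under pics/ and viewed, at most 14 in all, crops included, and the job is handed in when it is done.

Besides the shell and the picture viewer there is one more tool, called after ">>>" as name(argument=value, ...) on one line, values as JSON. move_arm: Moves the arm, as the interface text tells. Its arguments: {"type":"object","properties":{"motion":{"type":"array","items":{"type":"array","items":{"type":"number"}}},"newtons":{"type":"number"}},"required":["motion"]}

```bash
mkdir -p pics; cat > h.py <<'E'
import numpy as np, cv2
from scipy.spatial.transform import Rotation as R
from plant import r, eyes, finish_job
def snap(n): return eyes.snapshot(n)
def save(s,f,crop=None,k=1):
    im=s['frame'][:,:,::-1]
    if crop: u0,v0,u1,v1=crop; im=im[v0:v1,u0:u1]
    cv2.imwrite('pics/'+f,cv2.resize(im,None,fx=k,fy=k,interpolation=cv2.INTER_CUBIC))
def cloud(s):
    "world xyz for each pixel from z map"
    h,w=s['z_map'].shape; u,v=np.meshgrid(np.arange(w),np.arange(h))
    n=cv2.undistortPoints(np.stack([u,v],-1).reshape(-1,1,2).astype(float),s['intrinsics'],np.array(s['dist'])).reshape(h,w,2)
    z=s['z_map'].astype(float); P=np.dstack([n[...,0]*z,n[...,1]*z,z])
    T=np.linalg.inv(s['world_to_cam']); return P@T[:3,:3].T+T[:3,3]
def ray(s,px,h):
    "pixels (N,2) onto plane z=h"
    n=cv2.undistortPoints(np.array(px,float).reshape(-1,1,2),s['intrinsics'],np.array(s['dist'])).reshape(-1,2)
    T=np.linalg.inv(s['world_to_cam']); d=np.c_[n,np.ones(len(n))]@T[:3,:3].T; o=T[:3,3]
    return o+d*((h-o[2])/d[:,2:])
E
python3 - <<'E'
from h import *
for n in('top','side'):
    s=snap(n); save(s,n+'0.png',k=1.56); T=np.linalg.inv(s['world_to_cam']); print(n,T[:3,3].round(3),T[:3,2].round(3),(s['z_map']>0).mean())
print(r.get_state())
E
```

```text
top [0.404 0.079 1.227] [ 0.103 -0.003 -0.995] 0.9959716796875
side [0.139 1.271 0.57 ] [ 0.293 -0.882 -0.368] 0.9961039225260416
{'clock': 0.1, 'q': array([ 1.30377242,  0.68988732, -0.19451885,  1.56622148,  0.15729603,
        0.90250329, -0.21511401]), 'qd': array([ 0.00023263, -0.00191822,  0.00122686, -0.00367689,  0.00082315,
        0.00131194,  0.00035543]), 'joint_torque': array([-2.60456880e-03, -5.28502715e+01, -1.27136070e+00, -1.53836989e+01,
       -5.25618147e-02,  2.03568052e-03,  5.61536012e-05]), 'tool_pos': array([ 0.18498478, -0.59641114,  0.23800313]), 'eef_rot': array([ 9.88704863e-01,  1.49873382e-01, -1.80024902e-04, -7.94533032e-04]), 'contact_force': array([ 0.01908231, -0.19714256, -0.23719647]), 'moment': array([ 0.03010842, -0.0544597 , -0.0256269 ]), 'finger_force': 0.0, 'opening': 0.9985516263693447}
```

View pics/top0.png

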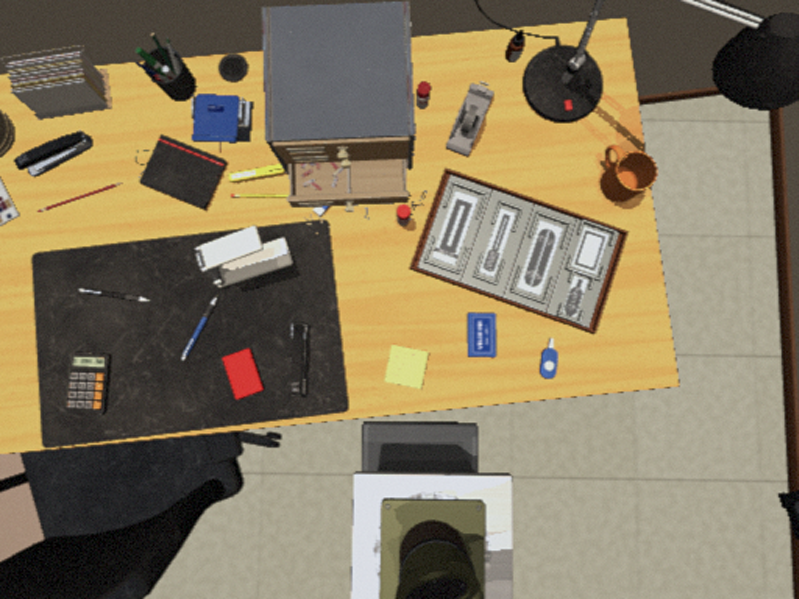

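View pics/side0.png

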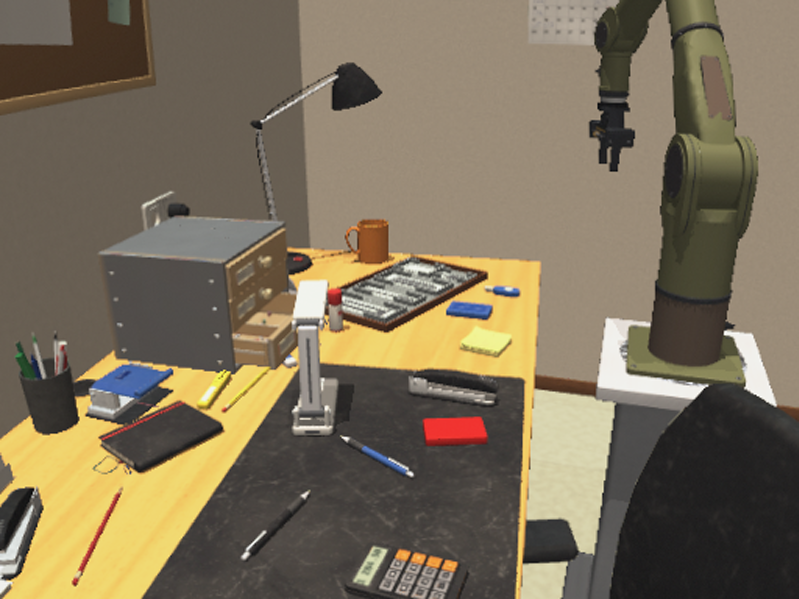

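Top view (800-px picture): the lamp stands at (243,255). Ink pad candidates are blue (481,335) and red (242,373, a look-alike). Stapler candidates are the one on the pad (302,358), the one at left (55,152), and the two punches (222,118) and (470,118). The roller is at (549,358). For the glasses case, only the notebook (184,172) comes close, so the case is probably absent. The tray is at (520,250), with slots from the left: lamp, stapler, case, ink pad/roller.

```bash
python3 - <<'E'
from h import *
s=snap('top'); P=cloud(s); f=s['frame']
def box(name,u0,v0,u1,v1,lo,hi=1,cond=None):
    m=np.zeros(P.shape[:2],bool); m[int(v0/1.56):int(v1/1.56),int(u0/1.56):int(u1/1.56)]=1
    m&=(P[...,2]>lo)&(P[...,2]<hi)
    if cond is not None: m&=cond
    n,l,st,_=cv2.connectedComponentsWithStats(m.astype(np.uint8)); 
    i=1+np.argmax(st[1:,4]); m=l==i; Q=P[m]
    b=cv2.minAreaRect((Q[:,:2]*1000).astype(np.float32)); print(name,m.sum(),np.round(b[0],1),np.round(b[1],1),round(b[2],1),'z',np.percentile(Q[:,2],[5,50,95]).round(4)); return m
hsv=cv2.cvtColor(f,cv2.COLOR_RGB2HSV); blue=(hsv[...,0]>100)&(hsv[...,0]<130)&(hsv[...,1]>100)
box('stapler',270,310,330,405,.012)
box('stapL',0,120,110,180,.012)
box('red',210,335,275,405,.008)
box('ink',455,300,510,370,.006)
box('inkblue',455,300,510,370,-.1,1,blue)
box('roller',530,330,570,390,.006)
box('notes',370,330,440,400,.006)
box('tray',390,150,650,350,.011,.05)
box('lamp hi',180,210,310,300,.1)
box('lamp lo',180,210,310,300,.008,.06)
box('glue',390,195,415,230,.02); box('lampcase?',130,120,240,215,.008)
box('drawer',270,0,420,212,.03)
T=s['frame'][:,:,::-1]; 
a=cv2.resize(T[105:215,260:406],None,fx=3.6,fy=3.6,interpolation=cv2.INTER_CUBIC);b=cv2.resize(T[130:265,115:230],None,fx=2.3,fy=2.3,interpolation=cv2.INTER_CUBIC)
H=max(a.shape[0],b.shape[0]);pad=lambda x:cv2.copyMakeBorder(x,0,H-x.shape[0],0,0,0)
cv2.imwrite('pics/c1.png',np.hstack([pad(a),pad(b)])); print(a.shape,b.shape)
E
```

```text
stapler 410 [372.6 271.7] [ 28.1 139.2] 89.9 z [0.0218 0.0443 0.0498]
stapL 573 [788.  790.2] [ 30.  140.9] 31.6 z [0.0148 0.046  0.0592]
red 544 [342.4 386.6] [89.9 63.5] 20.1 z [0.0122 0.0163 0.0206]
ink 517 [429.5 -97.5] [88.9 57.8] 0.8 z [0.0102 0.0142 0.0183]
inkblue 404 [428.1 -94.8] [85.3 51.6] 0.1 z [0.0103 0.0144 0.0184]
roller 208 [ 383.8 -235.7] [33.6 82.4] 78.9 z [0.0088 0.0133 0.0172]
notes 574 [362.1  55.6] [75.5 75.8] 79.7 z [0.0074 0.0114 0.0161]
tray 1109 [ 604.9 -173.8] [402.1 225.2] 71.3 z [0.012  0.0175 0.0221]
lamp hi 708 [568.6 379. ] [ 46.6 126.7] 19.5 z [0.1765 0.1906 0.1999]
lamp lo 782 [569.4 375.2] [ 60.1 159. ] 19.2 z [0.0133 0.0179 0.0264]
glue 99 [664.9  66.8] [26.  27.5] 0.9 z [0.0285 0.0825 0.0868]
lampcase? 1566 [758.3 528.6] [150.6 113.8] 69.0 z [0.0116 0.0158 0.0198]
drawer 10229 [897.4 174.2] [447.2 303.1] 5.6 z [0.0672 0.2111 0.2146]
(396, 526, 3) (310, 264, 3)
```

View pics/c1.png

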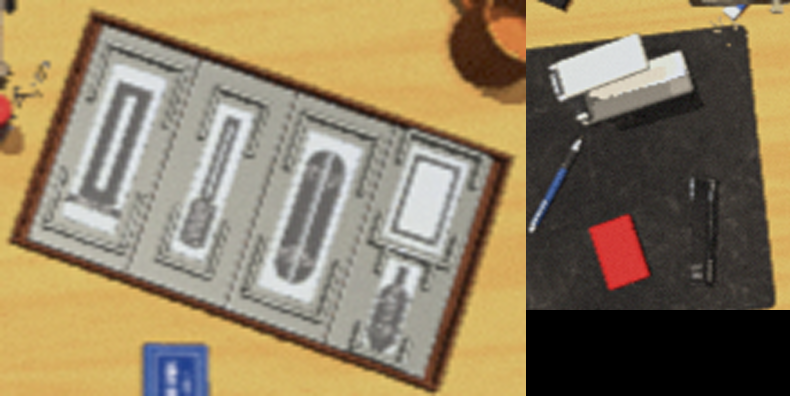

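The crop shows the slots from the left: lamp, stapler, case (round ends), then ink pad (far) with roller (near). The blue pad, the roller, the pad-side stapler and the lamp are all confirmed. Next I'll measure the lamp's geometry and the slots.

```bash
python3 - <<'E'
from h import *
s=snap('side'); P=cloud(s); t=snap('top'); Pt=cloud(t)
a=np.deg2rad(-70.8); ex=np.array([np.cos(a),np.sin(a)]); ey=np.array([-ex[1],ex[0]]); c=np.array([.5694,.3752])
for nm,Q in(('side',P),('top',Pt)):
    Q=Q.reshape(-1,3); X=(Q[:,:2]-c)@ex*1000; Y=(Q[:,:2]-c)@ey*1000; Z=Q[:,2]*1000
    m=(abs(X)<170)&(abs(Y)<60)
    for z0 in list(range(10,230,12)):
        k=m&(Z>=z0)&(Z<z0+12)
        if k.sum()>5: print(nm,z0,k.sum(),'x',np.percentile(X[k],[2,50,98]).round(),'y',np.percentile(Y[k],[2,50,98]).round())
save(s,'lampside.png',(160,160,250,300),4)
# slots: tray frame bright/white outline
b=np.deg2rad(71.3-90); tx=np.array([np.cos(b),np.sin(b)]); ty=np.array([-tx[1],tx[0]]); tc=np.array([.6049,-.1738])
Q=Pt.reshape(-1,3); X=(Q[:,:2]-tc)@tx*1000; Y=(Q[:,:2]-tc)@ty*1000; g=t['frame'].reshape(-1,3).min(1)
w=(abs(X)<105)&(abs(Y)<195)&(g>195)
im=np.zeros((384,512),np.uint8); im.flat[np.flatnonzero(w)]=255
n,l,st,_=cv2.connectedComponentsWithStats(im)
for i in range(1,n):
    if st[i,4]>12:
        k=(l==i).ravel(); print('white',st[i,4],'X',X[k].min().round(),X[k].max().round(),'Y',Y[k].min().round(),Y[k].max().round(),'z',np.median(Q[k,2]).round(4))
inn=(abs(X)<100)&(abs(Y)<190); print('heights',np.percentile(Q[inn,2],[5,20,40,60,80,95]).round(4))
E
```

```text
side 10 450 x [-107.  -49.   75.] y [-53. -11.  32.]
side 22 43 x [-82. -77. -70.] y [-22.   1.  29.]
side 34 123 x [-81. -77. -70.] y [-25.   2.  30.]
side 46 74 x [-78. -75. -68.] y [-21.   3.  25.]
side 58 67 x [-77. -74. -70.] y [-12.   1.  15.]
side 70 73 x [-76. -72. -67.] y [-13.   1.  17.]
side 82 62 x [-75. -71. -66.] y [-12.   2.  16.]
side 94 71 x [-74. -70. -66.] y [-12.   2.  16.]
side 106 62 x [-73. -69. -65.] y [-12.   1.  15.]
side 118 70 x [-72. -67. -62.] y [-13.   1.  17.]
side 130 72 x [-70. -66. -59.] y [-13.   0.  16.]
side 142 70 x [-68. -64. -60.] y [-12.   2.  16.]
side 154 66 x [-66. -63. -58.] y [-12.   2.  17.]
side 166 121 x [-65. -58. -51.] y [-21.   1.  23.]
side 178 256 x [-58. -37.  -6.] y [-21.   1.  24.]
side 190 274 x [-14.  22.  56.] y [-20.   1.  23.]
top 10 723 x [-74.  12.  78.] y [-30.  -6.  28.]
top 22 38 x [-65.  21.  70.] y [-25.  -6.  20.]
top 34 24 x [-77. -66. -62.] y [-27. -18.   5.]
top 46 13 x [-74. -67. -62.] y [-24. -16.  -1.]
top 58 6 x [-69. -62. -61.] y [-14. -10.   3.]
top 82 6 x [-64. -60. -59.] y [-14. -13.  -6.]
top 166 35 x [-62. -56. -49.] y [-22.  -3.  21.]
top 178 282 x [-54. -28.   7.] y [-22.   0.  22.]
top 190 376 x [-10.  28.  59.] y [-22.  -1.  22.]
top 202 6 x [51. 56. 57.] y [-15.  -1.  16.]
white 206 X -51.0 75.0 Y 115.0 166.0 z 0.0086
white 52 X -38.0 48.0 Y 137.0 144.0 z 0.0092
white 155 X -39.0 70.0 Y 31.0 64.0 z 0.0084
white 252 X -75.0 74.0 Y -71.0 -20.0 z 0.0083
white 33 X 65.0 92.0 Y -165.0 -113.0 z 0.0077
white 13 X 33.0 75.0 Y -116.0 -112.0 z 0.0083
white 190 X 17.0 81.0 Y -155.0 -123.0 z 0.0094
white 64 X -75.0 -61.0 Y 116.0 165.0 z 0.0077
white 27 X 5.0 25.0 Y -164.0 -112.0 z 0.0089
white 33 X -71.0 -47.0 Y 32.0 64.0 z 0.008
white 23 X -38.0 -13.0 Y -139.0 -124.0 z 0.0084
white 20 X -36.0 -13.0 Y -153.0 -144.0 z 0.0082
heights [0.0042 0.0063 0.008  0.0094 0.0114 0.0195]
```

View pics/lampside.png

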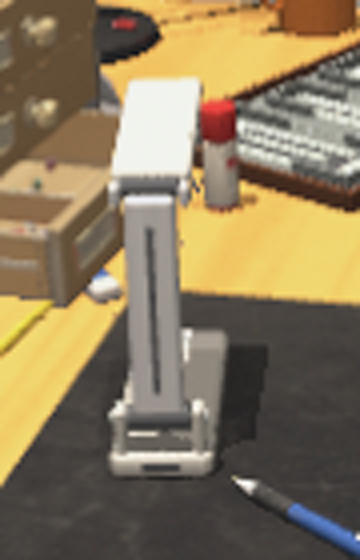

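The side crop shows the head (white, crop (155,130)) reaching away from the arm. The hinge ears at (160,420) are at the near end, which agrees with the point cloud: head angle ≈1.9, arm ≈1.44. There are no glasses_case candidates. I'll start with the roller.

```bash
cat >> h.py <<'E'
def go(p,yaw,tilt=0):
    "p in mm, yaw of tool x in deg (tool down) -> shift/turn in the tool frame from the measured pose"
    st=r.get_state(); A=R.from_quat(st['eef_rot']); B=R.from_euler('z',yaw,degrees=True)*R.from_euler('x',180,degrees=True)*R.from_euler('y',tilt,degrees=True)
    d=A.inv().apply(np.array(p)/1000-st['tool_pos'])*1000; w=(A.inv()*B).as_rotvec(degrees=True)
    print(p,yaw,'->',d.round(1),w.round(1))
E
python3 - <<'E'
from h import *
s=snap('side'); P=cloud(s); Q=P.reshape(-1,3)
f=s['frame']; hsv=cv2.cvtColor(f,cv2.COLOR_RGB2HSV).reshape(-1,3); blue=(hsv[:,0]>100)&(hsv[:,0]<130)&(hsv[:,1]>100)
for n,c in(('roller',(384,-236)),('ink',(429,-97))):
    d=np.linalg.norm(Q[:,:2]*1000-c,axis=1)<70; k=d&(Q[:,2]>.006)&(Q[:,2]<.05)
    b=cv2.minAreaRect((Q[k,:2]*1000).astype(np.float32)); print(n,k.sum(),np.round(b[0],1),np.round(b[1],1),round(b[2],1),np.percentile(Q[k,2],[50,95]).round(4))
b=np.deg2rad(-18.7); tx=np.array([np.cos(b),np.sin(b)]); ty=np.array([-tx[1],tx[0]]); tc=np.array([.6049,-.1738])
X=(Q[:,:2]-tc)@tx*1000; Y=(Q[:,:2]-tc)@ty*1000
k=(abs(X)<140)&(abs(Y)<230)&(Q[:,2]>.011)&(Q[:,2]<.03); b=cv2.minAreaRect((Q[k,:2]*1000).astype(np.float32)); print('tray',b,np.median(Q[k,2]))
g=f.reshape(-1,3).min(1)
for n,x0,x1,y0,y1 in(('lamp',-85,85,105,175),('stap',-80,80,25,70),('case',-85,85,-80,-15),('ink',-5,97,-170,-108)):
    k=(X>x0)&(X<x1)&(Y>y0)&(Y<y1)&(g>185); print(n,k.sum(),np.percentile(X[k],[1,99]).round(),np.percentile(Y[k],[1,99]).round(),np.median(Q[k,2]).round(4))
go((385,-236,150),-11.1); go((385,-236,4),-11.1)
E
```

```text
roller 85 [ 382.6 -229.9] [80.7 33.6] 0.8 [0.0124 0.0159]
ink 239 [429.1 -94.4] [64.5 90.5] 88.7 [0.0144 0.0165]
tray ((593.7172241210938, -166.54458618164062), (408.4094543457031, 252.39688110351562), 70.68090057373047) 0.016201071654005972
lamp 98 [-68.  68.] [116. 172.] 0.01
stap 61 [-37.  63.] [31. 68.] 0.0096
case 40 [-77.  75.] [-75. -18.] 0.0099
ink 57 [ 9. 87.] [-155. -110.] 0.0105
(385, -236, 150) -11.1 -> [ 297.8 -285.3   88.6] [-0.   0.  28.3]
(385, -236, 4) -11.1 -> [ 297.8 -285.2  234.6] [-0.   0.  28.3]
```

>>> move_arm(motion=[[60,-57,18,0,0,9],[119,-114,35,0,0,18],[179,-171,53,0,0,28.3],[179,-171,53,0,0,28.3],[208,-200,62,0,0,28.3]])

```text
invalid input at $.motion[0]: expected 7 numbers
```

```bash
python3 -c "
from h import *
go((385,-236,100),-11.1); go((385,-236,4),-11.1)"
```

```text
(385, -236, 100) -11.1 -> [ 297.8 -285.3  138.6] [-0.   0.  28.3]
(385, -236, 4) -11.1 -> [ 297.8 -285.2  234.6] [-0.   0.  28.3]
```

>>> move_arm(motion=[[42,-40,18,0,0,9,0.3],[83,-80,35,0,0,18,0.3],[125,-120,53,0,0,28.3,0.3],[167,-160,62,0,0,28.3,0.3],[208,-200,80,0,0,28.3,0.3]])

```text
clock: 0.92
tool_pos: [0.3261, -0.3432, 0.1589]
eef_rot: [0.995, -0.096, 0.001, 0.001]
contact_force: [0.6, -0.6, -0.4]
opening: 0.703
finger_force: 0.0
```

```bash
python3 -c "
from h import *
print(r.get_state()['tool_pos'],r.get_state()['q']);go((384,-235,100),-11.1); go((384,-235,4),-11.1)"
```

```text
[ 0.32606002 -0.34316465  0.1588929 ] [ 0.71593566  0.63253818 -0.00371235  2.09955206  0.00529068  0.40710311
 -1.05586146]
(384, -235, 100) -11.1 -> [  36.  -117.3   58.8] [ 0.1 -0.1  0. ]
(384, -235, 4) -11.1 -> [  35.8 -117.4  154.8] [ 0.1 -0.1  0. ]
```

>>> move_arm(motion=[[18,-58,30,0,0,0,0.3],[36,-117,60,0,0,0,0.3],[36,-117,110,0,0,0,0.3],[36,-117,110,0,0,0,0.3],[36,-117,110,0,0,0,0.3]])

```text
clock: 1.55
tool_pos: [0.3822, -0.2378, 0.05]
eef_rot: [0.995, -0.097, 0.0, 0.001]
contact_force: [-0.5, -0.3, -0.1]
opening: 0.7
finger_force: 0.0
```

```bash
python3 -c "
from h import *
s=snap('top'); save(s,'t2.png',(250,100,450,300),3)
go((384,-235,4),-11.1)"
```

```text
(384, -235, 4) -11.1 -> [ 0.5 -3.6 46.7] [ 0.1 -0.2 -0.1]
```

View pics/t2.png

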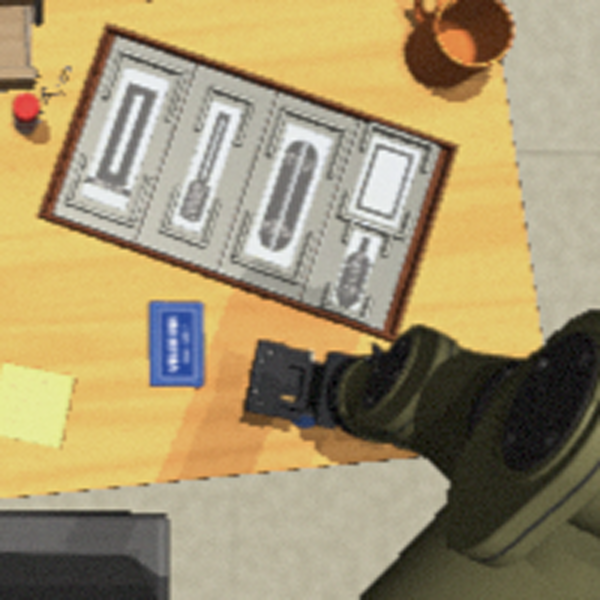

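The gripper is over the roller, whose blue shows at (305,420). Descending to grip it.

>>> move_arm(motion=[[0,-3,25,0,0,0,0.3],[0,-3,46,0,0,0,0.3],[0,-3,46,0,0,0,0.8],[0,-3,46,0,0,0,0.8],[0,-3,46,0,0,0,0.8]], newtons=20)

```text
clock: 2.22
tool_pos: [0.3886, -0.2408, 0.0111]
eef_rot: [0.995, -0.098, -0.006, 0.0]
contact_force: [-0.5, 0.5, 0.8]
opening: 0.381
finger_force: 0.1
```

```bash
python3 -c "
from h import *
print(r.get_state()['tool_pos'],r.get_state()['opening']*88,r.get_state()['finger_force'])
go((511,-288,70),-18.7); go((511,-288,12),-18.7)"
```

```text
[ 0.38856306 -0.24084483  0.01114906] 33.532362488298205 0.10893552747347712
(511, -288, 70) -18.7 -> [128.5  22.5 -60.5] [0.1 0.7 7.5]
(511, -288, 12) -18.7 -> [129.2  22.4  -2.5] [0.1 0.7 7.5]
```

>>> move_arm(motion=[[0,0,0,0,0,0,0.8],[0,0,0,0,0,0,0.8]])

```text
clock: 2.48
tool_pos: [0.3883, -0.2408, 0.0108]
eef_rot: [0.995, -0.098, -0.007, 0.0]
contact_force: [0.1, -1.7, 10.7]
opening: 0.34
finger_force: 20.1
```

```bash
python3 -c "
from h import *
st=r.get_state(); print(st['q'].round(3))
print(st['tool_pos'],st['opening']*88,st['finger_force'])
go((511,-288,70),-18.7); go((511,-288,12),-18.7)"
```

```text
[ 0.471  0.933 -0.034  2.191  0.808  0.045 -2.124]
[ 0.38833126 -0.24075916  0.01083549] 29.91234042340992 20.068062465288676
(511, -288, 70) -18.7 -> [128.7  22.6 -60.9] [0.1 0.8 7.5]
(511, -288, 12) -18.7 -> [129.5  22.5  -2.9] [0.1 0.8 7.5]
```

>>> move_arm(motion=[[10,2,-20,0,0,0,0.8],[40,6,-50,0,0,2,0.8],[70,14,-65,0,0,5,0.8],[100,22,-65,0,0,7.5,0.8],[100,22,-65,0,0,7.5,0.8]])

```text
clock: 3.1
tool_pos: [0.4847, -0.2809, 0.0734]
eef_rot: [0.987, -0.162, -0.007, -0.001]
contact_force: [-0.9, 1.4, -0.4]
opening: 0.337
finger_force: 20.0
```

```bash
python3 -c "
from h import *
st=r.get_state(); print(st['q'].round(3))
s=snap('side'); save(s,'s3.png',(270,130,390,230),5)
print(st['tool_pos'],st['opening']*88,st['finger_force'])
go((516,-290,70),-18.7); go((516,-290,12),-18.7)"
```

```text
[ 0.673  0.881 -0.397  1.864  0.622  0.538 -2.041]
[ 0.48472524 -0.28085384  0.07342972] 29.620860246408334 19.99581250041956
(516, -290, 70) -18.7 -> [34.9 -1.1  2.2] [-0.   1.   0.1]
(516, -290, 12) -18.7 -> [35.8 -1.1 60.2] [-0.   1.   0.1]
```

View pics/s3.png

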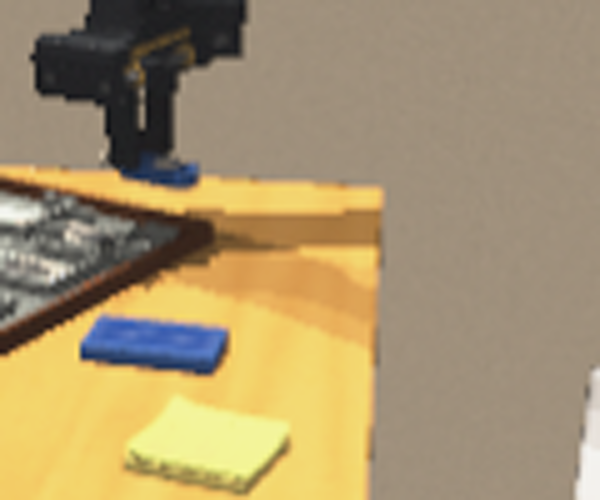

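The roller is held flat; its blue is at (160,172). I'll measure its offset in the grip.

```bash
python3 -c "
from h import *
st=r.get_state()
A=R.from_quat(st['eef_rot'])
for n in('side','top'):
    s=snap(n); Q=cloud(s).reshape(-1,3); hsv=cv2.cvtColor(s['frame'],cv2.COLOR_RGB2HSV).reshape(-1,3)
    k=(hsv[:,0]>100)&(hsv[:,0]<130)&(hsv[:,1]>90)&(np.linalg.norm(Q-st['tool_pos'],axis=1)<.1)
    if k.sum()<4: print(n,k.sum()); continue
    L=A.inv().apply(Q[k]-st['tool_pos'])*1000; print(n,k.sum(),np.percentile(L,[2,25,50,75,98],axis=0).round(1)); 
    if n=='side':
        print('tilt',np.polyfit(L[:,0],L[:,2],1))
"
```

```text
side 46 [[-49.6 -25.1  -1.2]
 [-37.8 -14.9   0.5]
 [-26.7 -12.5   1.4]
 [-10.9  -5.2   4.6]
 [  2.8  14.5   7.6]]
tilt [-0.01057545  2.11746565]
top 60 [[-48.1 -14.3  -4.8]
 [-42.8  -9.7  -2.2]
 [-38.4  -1.1  -1.2]
 [-33.8   9.7   0.8]
 [-19.3  15.    7.4]]
```

>>> move_arm(motion=[[36,-1,20,0,1,0,0.8],[36,-1,40,0,1,0,0.8],[36,-1,48,0,1,0,0.8],[36,-1,48,0,1,0,0.8]])

```text
clock: 3.75
tool_pos: [0.5149, -0.289, 0.0226]
eef_rot: [0.987, -0.161, -0.002, -0.0]
contact_force: [0.3, -0.3, 0.6]
opening: 0.341
finger_force: 20.0
```

```bash
python3 -c "
from h import *
st=r.get_state(); print(st['q'].round(3))
go((516.5,-290,19),-18.7)"
```

```text
[ 0.636  0.981 -0.359  1.79   0.661  0.497 -2.064]
(516.5, -290, 19) -18.7 -> [1.9 0.4 3.6] [0.  0.2 0.2]
```

>>> move_arm(motion=[[2,0,3,0,0,0,0.8],[2,0,3.5,0,0,0,0.8],[2,0,3.5,0,0,0,0.55],[2,0,3.5,0,0,0,0.5],[2,0,3.5,0,0,0,0.5]])

```text
clock: 4.38
tool_pos: [0.5182, -0.2901, 0.0194]
eef_rot: [0.987, -0.161, -0.0, 0.0]
contact_force: [0.0, 0.5, 0.9]
opening: 0.5
finger_force: 0.0
```

>>> move_arm(motion=[[0,0,-40,0,0,0,0.5],[0,0,-80,0,0,0,0.2],[-60,0,-80,0,0,-8,0.1],[-110,-20,-80,0,0,-18.7,0],[-110,-60,-80,0,0,-18.7,0]])

```text
clock: 5.0
tool_pos: [0.427, -0.1989, 0.0994]
eef_rot: [1.0, 0.0, -0.004, 0.0]
contact_force: [1.8, -0.3, 0.4]
opening: 0.932
finger_force: 0.0
```

```bash
python3 -c "
from h import *
st=r.get_state(); print(st['q'].round(3))
s=snap('side'); Q=cloud(s).reshape(-1,3); hsv=cv2.cvtColor(s['frame'],cv2.COLOR_RGB2HSV).reshape(-1,3)
b=(hsv[:,0]>100)&(hsv[:,0]<130)&(hsv[:,1]>90)
for c in((511,-288),(429,-96)):
    k=b&(np.linalg.norm(Q[:,:2]*1000-c,axis=1)<75)&(Q[:,2]>.003)
    print(c,k.sum(),cv2.minAreaRect((Q[k,:2]*1000).astype(np.float32)),np.percentile(Q[k,2],[5,50,95]).round(4))
go((429,-96,70),0);go((429,-96,4),0)
"
```

```text
[ 0.584  0.771 -0.403  2.124  0.779  0.404 -2.022]
(511, -288) 51 ((501.014404296875, -278.7232360839844), (32.27579116821289, 54.8489875793457), 59.63482666015625) [0.0114 0.0202 0.0234]
(429, -96) 226 ((428.9000549316406, -88.83992767333984), (88.8205337524414, 52.803306579589844), 1.1327874660491943) [0.0046 0.0142 0.0168]
(429, -96, 70) 0 -> [ -3.9 -95.1  30.6] [-0.3 -0.1  0.5]
(429, -96, 4) 0 -> [ -4.  -94.8  96.6] [-0.3 -0.1  0.5]
```

>>> move_arm(motion=[[3,-50,25,0,0,0,0],[6,-96,40,0,0,0,0],[6,-96,70,0,0,0,0],[6,-96,95,0,0,0,0],[6,-96,95,0,0,0,0]])

```text
clock: 5.68
tool_pos: [0.4436, -0.103, 0.0069]
eef_rot: [1.0, 0.001, -0.005, -0.001]
contact_force: [-0.1, -0.4, 1.1]
opening: 1.0
finger_force: 0.0
```

```bash
python3 -c "
from h import *
st=r.get_state(); print(st['q'].round(3))
go((439,-97,5),0)
"
```

```text
[ 0.16   0.941 -0.051  2.196  1.214  0.043 -2.654]
(439, -97, 5) 0 -> [-4.5 -6.   2. ] [-0.1  0.6  0.1]
```

>>> move_arm(motion=[[0,0,0,0,0,0,0.5],[0,0,0,0,0,0,0.5],[0,0,0,0,0,0,0.5],[0,0,0,0,0,0,0.5],[0,0,0,0,0,0,0.5]], newtons=25)

```text
clock: 6.3
tool_pos: [0.4436, -0.1033, 0.0085]
eef_rot: [1.0, 0.001, -0.004, -0.001]
contact_force: [-0.2, 1.6, 5.9]
opening: 0.651
finger_force: 25.0
```

```bash
python3 -c "
from h import *
st=r.get_state(); print(st['q'].round(3),st['tool_pos'])
go((500,-200,90),-10);go((606,-321,90),-18.7)
"
```

```text
[ 0.161  0.938 -0.052  2.198  1.215  0.043 -2.654] [ 0.44356822 -0.10332872  0.00853659]
(500, -200, 90) -10 -> [ 55.6  96.6 -82.2] [-0.1  0.5 10.1]
(606, -321, 90) -18.7 -> [161.4 217.7 -83.3] [-0.1  0.5 18.8]
```

Gripped 14 mm off centre, which is too close to the wall ends. I'll set the pad down farther out and regrip it at its centre.

>>> move_arm(motion=[[10,-20,-20,0,0,0,0.5],[30,-60,-25,0,0,0,0.5],[45,-100,-25,0,0,0,0.5],[45,-100,-8,0,0,0,0.5],[45,-100,0,0,0,0,0.5]])

```text
clock: 6.92
tool_pos: [0.4878, -0.0031, 0.0076]
eef_rot: [1.0, 0.001, -0.005, -0.001]
contact_force: [-2.4, 1.9, 35.2]
opening: 0.651
finger_force: 25.0
```

```bash
python3 -c "
from h import *
st=r.get_state(); print(st['q'].round(3),st['tool_pos'])
"
```

```text
[ 0.05   0.948 -0.224  2.097  0.99   0.214 -2.631] [ 0.48776394 -0.00308319  0.00755505]
```

>>> move_arm(motion=[[0,0,-2,0,0,0,0.2],[0,0,-2,0,0,0,0.15],[-14,0,0,0,0.5,0,0.15],[-14,0,1,0,0.5,0,0.15],[-14,0,1,0,0.5,0,0.15]])

```text
clock: 7.55
tool_pos: [0.4745, -0.0035, 0.0069]
eef_rot: [1.0, 0.001, -0.0, -0.001]
contact_force: [-0.6, -0.4, 0.1]
opening: 0.849
finger_force: 0.0
```

>>> move_arm(motion=[[0,0,0,0,0,0,0.5],[0,0,0,0,0,0,0.5],[0,0,0,0,0,0,0.5],[0,0,-20,0,0,0,0.5],[0,0,-60,0,0,0,0.5]])

```text
clock: 8.18
tool_pos: [0.473, -0.0035, 0.0666]
eef_rot: [1.0, 0.002, -0.002, -0.001]
contact_force: [0.1, 0.4, -0.9]
opening: 0.654
finger_force: 25.0
```

```bash
python3 -c "
from h import *
st=r.get_state(); print(st['q'].round(3),st['tool_pos'])
A=R.from_quat(st['eef_rot'])
for n in('side','top'):
    s=snap(n); Q=cloud(s).reshape(-1,3); hsv=cv2.cvtColor(s['frame'],cv2.COLOR_RGB2HSV).reshape(-1,3)
    k=(hsv[:,0]>100)&(hsv[:,0]<130)&(hsv[:,1]>90)&(np.linalg.norm(Q-st['tool_pos'],axis=1)<.08)
    if k.sum()<4: print(n,k.sum()); continue
    L=A.inv().apply(Q[k]-st['tool_pos'])*1000; print(n,k.sum(),np.percentile(L,[2,25,50,75,98],axis=0).round(1)); 
go((606,-321,80),-18.7)
"
```

```text
[ 0.12   0.832 -0.341  2.135  0.886  0.323 -2.543] [ 0.47302382 -0.00346774  0.06655478]
side 188 [[-45.8 -32.  -11.7]
 [-30.4 -27.3  -8.4]
 [-13.5 -21.3  -7. ]
 [ 24.1  -4.9  -2.8]
 [ 39.1  15.4   3.9]]
top 68 [[-43.7 -26.3 -15.9]
 [-40.8 -17.2 -12.5]
 [-37.8  -8.4 -10.7]
 [-34.6   0.8  -9.3]
 [-28.6  15.8  -5.9]]
(606, -321, 80) -18.7 -> [130.  317.8 -11.2] [-0.3 -0.2 18.8]
```

>>> move_arm(motion=[[20,50,-12,0,0,3,0.5],[45,105,-12,0,0,7,0.5],[70,160,-12,0,0,11,0.5],[95,215,-12,0,0,15,0.5],[115,270,-12,0,0,18.8,0.5]])

```text
clock: 8.9
tool_pos: [0.59, -0.2753, 0.0771]
eef_rot: [0.987, -0.163, -0.001, -0.001]
contact_force: [1.4, 0.7, -0.3]
opening: 0.656
finger_force: 25.0
```

```bash
python3 -c "
from h import *
st=r.get_state(); print(st['q'].round(3),st['tool_pos'])
go((606,-321,80),-18.7);go((606,-321,15),-18.7)
"
```

```text
[ 0.641  0.976 -0.53   1.581  0.644  0.767 -2.071] [ 0.58995146 -0.27527137  0.07709209]
(606, -321, 80) -18.7 -> [29.9 38.1 -3. ] [-0.1  0.1 -0.1]
(606, -321, 15) -18.7 -> [30.1 38.2 62. ] [-0.1  0.1 -0.1]
```

>>> move_arm(motion=[[30,38,10,0,0,0,0.5],[30,38,35,0,0,0,0.5],[30,38,50,0,0,0,0.5],[30,38,50,0,0,0,0.5]])

```text
clock: 9.4
tool_pos: [0.6049, -0.3163, 0.0264]
eef_rot: [0.987, -0.161, -0.002, -0.002]
contact_force: [0.5, -0.0, 0.2]
opening: 0.65
finger_force: 25.0
```

```bash
python3 -c "
from h import *
st=r.get_state(); print(st['tool_pos'],st['contact_force'])
go((606,-321,15),-18.7)
s=snap('top'); save(s,'t4.png',(330,110,420,230),5)
"
```

```text
[ 0.6049241  -0.31629317  0.02639444] [ 0.49195427 -0.01018983  0.1573023 ]
(606, -321, 15) -18.7 -> [ 2.6  4.2 11.4] [-0.1  0.3  0.2]
```

View pics/t4.png

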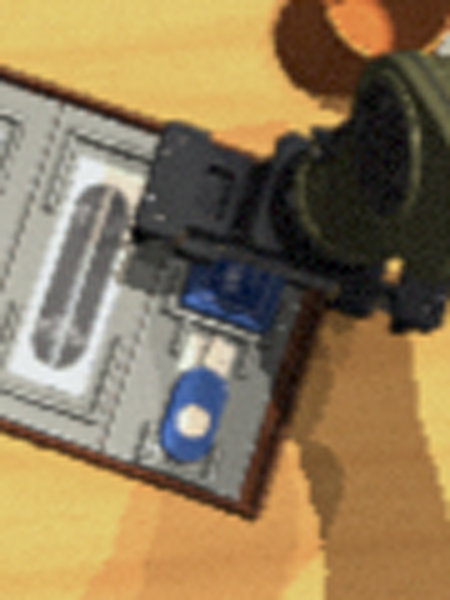

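The picture shows the roller lying in its slot (195,415), with the ink pad hovering over its own slot (235,295).

>>> move_arm(motion=[[0,0,3,0,0,0,0.5],[0,0,3,0,0,0,0.5]])

```text
clock: 9.7
tool_pos: [0.6062, -0.3182, 0.0255]
eef_rot: [0.987, -0.162, -0.0, -0.001]
contact_force: [-0.1, -0.4, -0.3]
opening: 0.655
finger_force: 25.0
```

```bash
python3 -c "
from h import *
go((606,-321,15),-18.7)
"
```

```text
(606, -321, 15) -18.7 -> [ 0.8  2.8 10.5] [-0.1  0.1  0.1]
```

>>> move_arm(motion=[[1,2,5,0,0,0,0.5],[1,2,9,0,0,0,0.5],[1,2,9,0,0,0,0.5]])

```text
clock: 10.07
tool_pos: [0.6061, -0.3214, 0.016]
eef_rot: [0.987, -0.162, -0.001, -0.001]
contact_force: [-1.6, -1.5, 2.3]
opening: 0.653
finger_force: 25.0
```

```bash
python3 -c "
from h import *
go((606,-321,15),-18.7)
"
```

```text
(606, -321, 15) -18.7 -> [-0.2 -0.3  1. ] [-0.1  0.1  0. ]
```

>>> move_arm(motion=[[0,0,1,0,0,0,0.35],[0,0,1,0,0,0,0.28],[0,0,1,0,0,0,0.28],[0,0,-20,0,0,0,0.28],[0,0,-70,0,0,0,0.28]])

```text
clock: 10.7
tool_pos: [0.6049, -0.3204, 0.0858]
eef_rot: [0.987, -0.162, -0.003, -0.001]
contact_force: [0.8, -0.6, 0.3]
opening: 0.723
finger_force: 0.0
```

>>> move_arm(motion=[[-20,-40,-40,0,0,-10,0.2],[-40,-90,-60,0,0,-20,0.2],[-50,-140,-70,0,0,-30,0.2],[-60,-190,-70,0,0,-40,0.2],[-60,-240,-70,0,0,-50,0.2]])

```text
clock: 11.32
tool_pos: [0.6266, -0.073, 0.1587]
eef_rot: [0.962, 0.273, 0.001, -0.0]
contact_force: [0.4, 0.3, -0.6]
opening: 0.798
finger_force: 0.0
```

```bash
python3 -c "
from h import *
st=r.get_state(); print(st['q'].round(3),st['tool_pos'])
go((480,150,180),80)
s=snap('top'); Q=cloud(s).reshape(-1,3); hsv=cv2.cvtColor(s['frame'],cv2.COLOR_RGB2HSV).reshape(-1,3)
b=(hsv[:,0]>100)&(hsv[:,0]<130)&(hsv[:,1]>90)
for c in((511,-288),(606,-321)):
    k=b&(np.linalg.norm(Q[:,:2]*1000-c,axis=1)<60)&(Q[:,2]>.003)&(Q[:,2]<.05)
    print(c,k.sum(),cv2.minAreaRect((Q[k,:2]*1000).astype(np.float32)),np.percentile(Q[k,2],[5,50,95]).round(4))
"
```

```text
[ 0.449  0.899 -0.786  1.603  0.742  0.958 -1.609] [ 0.62657275 -0.07303439  0.15872417]
(480, 150, 180) 80 -> [  -7.4 -266.8  -21.2] [  0.   -0.1 -48.3]
(511, -288) 131 ((499.93017578125, -284.6392517089844), (30.193336486816406, 57.98438262939453), 73.0130844116211) [0.0153 0.0211 0.0242]Traceback (most recent call last):
  File "<string>", line 9, in <module>
    print(c,k.sum(),cv2.minAreaRect((Q[k,:2]*1000).astype(np.float32)),np.percentile(Q[k,2],[5,50,95]).round(4))
                                                                       ~~~~~~~~~~~~~^^^^^^^^^^^^^^^^^^
    return _quantile_unchecked(
        a, q, axis, out, overwrite_input, method, keepdims, weights)
    return _ureduce(a,
                    func=_quantile_ureduce_func,
    ...<5 lines>...
                    overwrite_input=overwrite_input,
                    method=method)
    r = func(a, **kwargs)
    result = _quantile(arr,
                       quantiles=q,
    ...<2 lines>...
                       out=out,
                       weights=wgt)
    slices_having_nans = np.isnan(arr[-1, ...])
                                  ~~~^^^^^^^^^
IndexError: index -1 is out of bounds for axis 0 with size 0
```

>>> move_arm(motion=[[0,-53,-4,0,0,-10,0.2],[-2,-106,-8,0,0,-20,0.2],[-4,-160,-12,0,0,-30,0.2],[-6,-213,-16,0,0,-40,0.2],[-7,-266,-20,0,0,-48,0.2]])

```text
clock: 12.0
tool_pos: [0.4814, 0.1501, 0.1786]
eef_rot: [0.768, 0.64, 0.001, -0.0]
contact_force: [0.6, 0.6, 0.5]
opening: 0.798
finger_force: 0.0
```

```bash
python3 -c "
from h import *
st=r.get_state(); print(st['q'].round(3),st['tool_pos'])
go((430,200,180),130);
s=snap('top'); save(s,'t5.png',(330,110,420,230),5)
s=snap('top'); P=cloud(s); Q=P.reshape(-1,3); hsv=cv2.cvtColor(s['frame'],cv2.COLOR_RGB2HSV).reshape(-1,3)
b=(hsv[:,0]>100)&(hsv[:,0]<130)&(hsv[:,1]>90)
for c in((511,-288),(606,-321)):
    k=b&(np.linalg.norm(Q[:,:2]*1000-c,axis=1)<60)
    if k.sum(): print(c,k.sum(),cv2.minAreaRect((Q[k,:2]*1000).astype(np.float32)),np.percentile(Q[k,2],[5,50,95]).round(4))
# stapler all pixels above pad
k=(np.abs(Q[:,0]-.3726)<.09)&(np.abs(Q[:,1]-.2717)<.035)
for lo,hi in((.006,.015),(.015,.03),(.03,.06)):
    m=k&(Q[:,2]>lo)&(Q[:,2]<hi); print(lo,m.sum(),cv2.minAreaRect((Q[m,:2]*1000).astype(np.float32)))
"
```

```text
[ 0.175  0.798 -0.982  1.967  0.883  0.879 -1.473] [0.48141332 0.15006422 0.17862641]
(430, 200, 180) 130 -> [ 39.8 -59.6  -1.3] [  0.1  -0.1 -50.4]
(511, -288) 82 ((534.6695556640625, -301.2113952636719), (45.72274398803711, 65.57317352294922), 76.93746185302734) [0.0168 0.0208 0.0244]
(606, -321) 438 ((603.8901977539062, -321.1414489746094), (57.46226501464844, 90.2104721069336), 70.90980529785156) [0.0183 0.0223 0.026 ]
0.006 149 ((371.7170715332031, 270.5928955078125), (179.4130401611328, 66.51469421386719), 2.0172996520996094)
0.015 27 ((384.7528991699219, 261.2744445800781), (119.9576187133789, 24.27237319946289), 10.247312545776367)
0.03 377 ((372.729248046875, 273.78948974609375), (28.08514976501465, 139.0180206298828), 88.1550521850586)
```

>>> move_arm(motion=[[8,-12,0,0,0,-10,0.2],[16,-24,0,0,0,-20,0.2],[24,-36,0,0,0,-30,0.2],[32,-48,0,0,0,-40,0.2],[40,-60,0,0,0,-50,0.2]])

```text
clock: 12.72
tool_pos: [0.4309, 0.199, 0.1782]
eef_rot: [0.426, 0.905, 0.001, 0.0]
contact_force: [0.5, 1.0, 0.0]
opening: 0.798
finger_force: 0.0
```

```bash
python3 -c "
from h import *
st=r.get_state(); print(st['q'].round(3),st['tool_pos'])
go((387,272,120),179);"
```

```text
[ 0.132  0.857 -1.175  2.046  1.001  0.976 -0.896] [0.43090838 0.19897826 0.17816056]
(387, 272, 120) 179 -> [84.2 12.5 58.2] [  0.1   0.  -49.5]
```

>>> move_arm(motion=[[17,2,10,0,0,-10,0.2],[34,5,20,0,0,-20,0.2],[51,8,30,0,0,-30,0.2],[68,10,40,0,0,-40,0.2],[84,12,58,0,0,-49.5,0.2]])

```text
clock: 13.35
tool_pos: [0.3875, 0.2724, 0.1202]
eef_rot: [0.009, 1.0, 0.001, 0.001]
contact_force: [-0.4, 0.0, -0.1]
opening: 0.801
finger_force: 0.0
```

```bash
python3 -c "
from h import *
st=r.get_state(); print(st['q'].round(3),st['tool_pos'])
go((387,272,22),179);"
```

```text
[-0.042  1.022 -1.239  2.094  1.204  1.044 -0.39 ] [0.38746802 0.27236861 0.12024496]
(387, 272, 22) 179 -> [ 0.7 -0.6 98.2] [0.1 0.1 0. ]
```

>>> move_arm(motion=[[1,0,40,0,0,0,0.2],[1,0,75,0,0,0,0.2],[1,0,97,0,0,0,0.2],[1,0,97,0,0,0,0.3],[1,0,97,0,0,0,0.9]], newtons=25)

```text
clock: 13.98
tool_pos: [0.3861, 0.2726, 0.0237]
eef_rot: [0.011, 1.0, 0.002, 0.0]
contact_force: [-0.1, -0.6, 0.9]
opening: 0.612
finger_force: 0.0
```

>>> move_arm(motion=[[0,0,0,0,0,0,0.9],[0,0,0,0,0,0,0.9],[0,0,0,0,0,0,0.9],[0,0,0,0,0,0,0.9]])

```text
clock: 14.48
tool_pos: [0.3855, 0.2728, 0.0229]
eef_rot: [0.01, 1.0, 0.002, -0.0]
contact_force: [0.2, 0.5, 3.3]
opening: 0.263
finger_force: 24.9
```

```bash
python3 -c "
from h import *
st=r.get_state(); print(st['q'].round(3),st['tool_pos'],st['opening']*88)
s=snap('side'); save(s,'s6.png',(200,60,500,300),2.6)
go((480,150,140),175)"
```

```text
[-0.1    1.183 -1.114  2.129  1.448  0.989 -0.551] [0.38548506 0.27284184 0.02294904] 23.1510194517792
(480, 150, 140) 175 -> [ -96.9 -120.6 -117.5] [ 0.2 -0.   3.9]
```

View pics/s6.png

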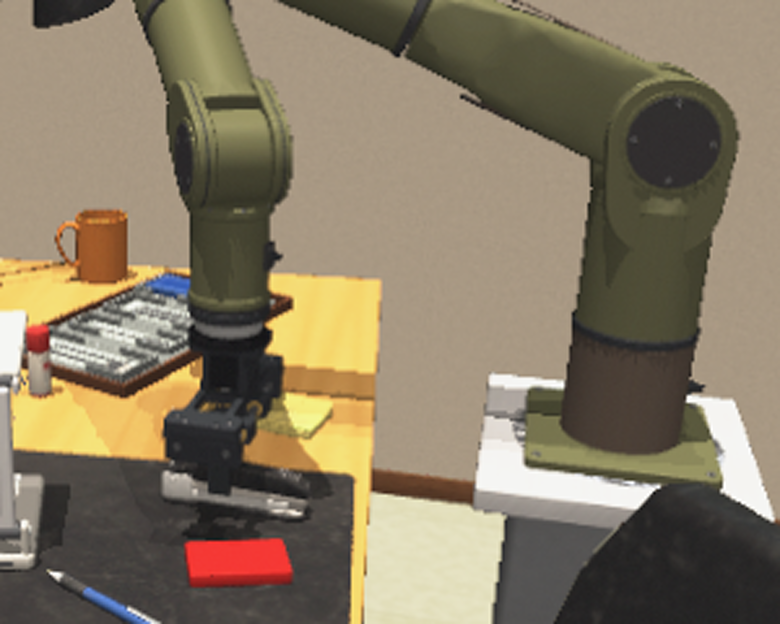

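The stapler is gripped at 23 mm at about mid length, (165–308, 490) in the crop. I'll check where its ends are.

```bash
python3 -c "
from h import *
for n in ('side','top'):
    s=snap(n); P=cloud(s); Q=P.reshape(-1,3)
    k=(np.abs(Q[:,0]-.375)<.1)&(np.abs(Q[:,1]-.272)<.02)
    for lo,hi in((.0075,.014),(.014,.03),(.03,.055)):
        m=k&(Q[:,2]>lo)&(Q[:,2]<hi)
        if m.sum()>5: print(n,lo,m.sum(),np.percentile(Q[m,0]*1000,[0,2,10,90,98,100]).round(),np.percentile(Q[m,1]*1000,[2,50,98]).round())
"
```

```text
side 0.0075 188 [301. 303. 310. 426. 441. 446.] [266. 284. 291.]
side 0.014 267 [301. 304. 320. 434. 444. 446.] [278. 283. 287.]
side 0.03 386 [301. 304. 313. 427. 440. 446.] [264. 282. 288.]
top 0.0075 17 [304. 305. 306. 334. 338. 339.] [257. 260. 263.]
top 0.03 104 [303. 303. 306. 337. 340. 340.] [260. 271. 283.]
```

>>> move_arm(motion=[[-5,0,-50,0,0,0,0.9],[-30,-20,-100,0,0,0,0.9],[-60,-70,-118,0,0,2,0.9],[-97,-121,-118,0,0,4,0.9],[-97,-121,-118,0,0,4,0.9]])

```text
clock: 15.25
tool_pos: [0.4817, 0.1423, 0.1385]
eef_rot: [0.05, 0.999, -0.002, -0.001]
contact_force: [-0.9, 1.9, -2.8]
opening: 0.258
finger_force: 25.0
```

```bash
python3 -c "
from h import *
st=r.get_state(); print(st['q'].round(3),st['tool_pos'],st['opening']*88)
A=R.from_quat(st['eef_rot'])
for n in('side','top'):
    s=snap(n); Q=cloud(s).reshape(-1,3)
    L=A.inv().apply(Q-st['tool_pos'])*1000
    k=(abs(L[:,0])<110)&(abs(L[:,1])<25)&(L[:,2]>-25)&(L[:,2]<35)
    m=k&(abs(L[:,0])>20)
    if m.sum(): print(n,m.sum(),np.percentile(L[m,0],[0,2,98,100]).round(1),np.percentile(L[m,2],[2,50,98]).round(1))
go((620,-129,140),161.3)"
```

```text
[ 0.272  0.999 -1.226  1.994  1.125  1.073 -0.034] [0.48174245 0.14229293 0.13845539] 22.6979146728423
side 604 [-63.3 -57.   83.   85. ] [-24.5  -3.9  17.7]
top 179 [36.9 38.4 85.6 87.5] [-24.8 -17.3  16.9]
(620, -129, 140) 161.3 -> [-165.4 -262.6   -1.3] [ 0.  -0.2 13.4]
```

```bash
python3 -c "
from h import *
go((631,-133,100),161.3)"
```

```text
(631, -133, 100) 161.3 -> [-176.8 -265.6   38.6] [ 0.  -0.2 13.4]
```

>>> move_arm(motion=[[-30,-52,0,0,0,4,0.9],[-60,-105,0,0,0,8,0.9],[-95,-160,10,0,0,13.4,0.9],[-135,-210,20,0,0,13.4,0.9],[-160,-250,30,0,0,13.4,0.9]])

```text
clock: 15.98
tool_pos: [0.6176, -0.1143, 0.1088]
eef_rot: [0.16, 0.987, 0.001, -0.001]
contact_force: [-0.5, 0.8, -2.5]
opening: 0.259
finger_force: 25.0
```

```bash
python3 -c "
from h import *
st=r.get_state(); print(st['q'].round(3),st['tool_pos'],st['opening']*88)
go((631,-133,50),161.3)"
```

```text
[ 0.657  1.125 -1.161  1.631  1.109  1.174  0.464] [ 0.61760764 -0.11425815  0.10875984] 22.776808414978674
(631, -133, 50) 161.3 -> [-18.7 -13.7  58.7] [ 0.1 -0.1  0.3]
```

>>> move_arm(motion=[[-10,-7,10,0,0,0,0.9],[-18.5,-13.5,30,0,0,0.3,0.9],[-18.5,-13.5,58,0,0,0.3,0.9],[-18.5,-13.5,58,0,0,0.3,0.9],[-18.5,-13.5,58,0,0,0.3,0.9]])

```text
clock: 16.6
tool_pos: [0.6302, -0.1308, 0.0521]
eef_rot: [0.162, 0.987, 0.002, -0.0]
contact_force: [0.8, 1.0, -2.5]
opening: 0.259
finger_force: 25.0
```

```bash
python3 -c "
from h import *
st=r.get_state(); print(st['q'].round(3),st['tool_pos'],st['opening']*88)
go((631,-133,29),161.3)
s=snap('top'); save(s,'t7.png',(255,95,410,215),4.5)"
```

```text
[ 0.654  1.209 -1.114  1.599  1.18   1.132  0.473] [ 0.63023082 -0.13077715  0.05212954] 22.795932193346204
(631, -133, 29) 161.3 -> [-1.5 -1.9 23.1] [ 0.2 -0.1  0. ]
```

View pics/t7.png

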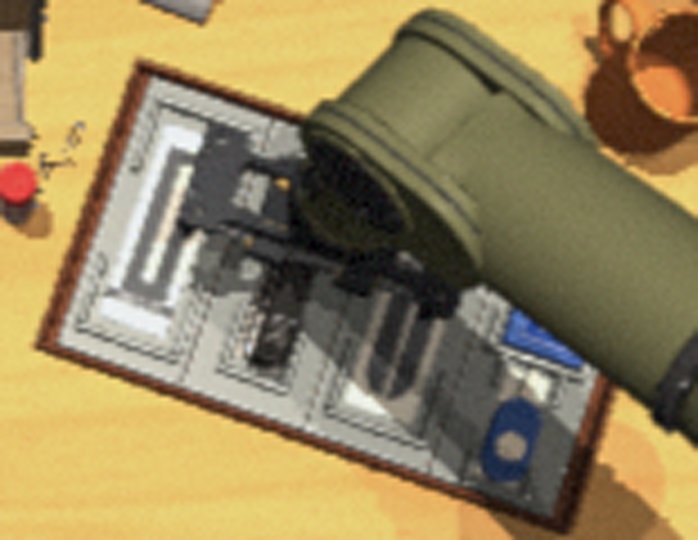

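The stapler is lined up over its slot, its near end at (270,360) just inside the wall. Lowering it.

>>> move_arm(motion=[[-1,-1.5,8,0,0,0,0.9],[-1,-1.5,14,0,0,0,0.9],[-1,-1.5,19,0,0,0,0.9],[-1,-1.5,21,0,0,0,0.9],[-1,-1.5,21,0,0,0,0.9]])

```text
clock: 17.27
tool_pos: [0.6304, -0.1344, 0.0303]
eef_rot: [0.164, 0.987, 0.001, -0.001]
contact_force: [-0.8, -0.7, -2.5]
opening: 0.26
finger_force: 25.0
```

```bash
python3 -c "
from h import *
go((631,-133,28.5),161.3)"
```

```text
(631, -133, 28.5) 161.3 -> [-0.1  1.6  1.8] [ 0.1 -0.1 -0.1]
```

>>> move_arm(motion=[[0,1,2,0,0,0,0.9],[0,1,2.5,0,0,0,0.9],[0,1,2.5,0,0,0,0.65],[0,1,2.5,0,0,0,0.6],[0,1,2.5,0,0,0,0.6]])

```text
clock: 17.9
tool_pos: [0.6308, -0.1335, 0.028]
eef_rot: [0.164, 0.987, 0.001, -0.0]
contact_force: [1.0, 0.2, -0.8]
opening: 0.401
finger_force: 0.0
```

>>> move_arm(motion=[[0,0,-40,0,0,0,0.6],[0,0,-90,0,0,0,0.6],[10,40,-140,0,0,0,0.6],[20,90,-180,0,0,0,0.8],[30,140,-200,0,0,0,1]])

```text
clock: 18.52
tool_pos: [0.6485, 0.0094, 0.2307]
eef_rot: [0.164, 0.986, 0.001, 0.001]
contact_force: [1.0, -1.1, -0.1]
opening: 0.198
finger_force: 0.0
```

```bash
python3 -c "
from h import *
st=r.get_state(); print(st['q'].round(3),st['tool_pos'],st['opening']*88)
go((480,100,240),180)"
```

```text
[ 0.46   0.99  -1.229  1.473  0.942  1.34   0.405] [0.64848068 0.00938551 0.23073352] 17.380049739768577
(480, 100, 240) 180 -> [188.8  31.1  -9.4] [  0.2   0.1 -18.9]
```

```bash
cat >> h.py <<'E'
LC=np.array([569.4,375.2]); EX=np.array([.329,-.944])
def lamp(X,Z,tilt,yaw=109.2,Y=0):
    p=LC+X*EX+Y*np.array([.944,.329]); go((p[0].round(1),p[1].round(1),Z),yaw,tilt)
E
python3 -c "
from h import *
go((500,150,260),112,15)"
```

```text
(500, 150, 260) 112 -> [186.   84.9 -29.2] [-6.2 14.1 48.8]
```

>>> move_arm(motion=[[40,15,-29,-1,3,10,1],[80,30,-29,-2,6,20,1],[120,50,-29,-4,9,30,1],[155,70,-29,-5,12,40,1],[186,85,-29,-6,14,49,1]])

```text
clock: 19.15
tool_pos: [0.4982, 0.1498, 0.2577]
eef_rot: [0.557, 0.82, 0.07, -0.11]
contact_force: [-0.1, -0.3, 0.1]
opening: 0.005
finger_force: 0.0
```

```bash
python3 -c "
from h import *
st=r.get_state(); print(st['q'].round(3),st['tool_pos'],st['opening']*88)
lamp(45,240,30);lamp(42,206,30);lamp(40,195,30)
s=snap('top'); Q=cloud(s).reshape(-1,3)
k=(abs(Q[:,0]-.620)<.07)&(abs(Q[:,1]+.129)<.07)&(Q[:,2]>.03)&(Q[:,2]<.07); print(cv2.minAreaRect((Q[k,:2]*1000).astype(np.float32)),np.percentile(Q[k,2],[50,90,98]))
"
```

```text
[ 0.423  0.814 -1.197  1.798  0.592  0.997 -0.564] [0.49822982 0.14975235 0.25774865] 0.4152298282587902
(np.float64(584.2), np.float64(332.7), 240) 109.2 -> [129.3 147.5  51.9] [-1.3 15.   2.1]
(np.float64(583.2), np.float64(335.6), 206) 109.2 -> [123.5 147.9  85.6] [-1.3 15.   2.1]
(np.float64(582.6), np.float64(337.4), 195) 109.2 -> [122.5 148.1  96.7] [-1.3 15.   2.1]
((656.417724609375, -142.8304443359375), (30.076236724853516, 58.69232940673828), 68.79679107666016) [0.04928447 0.05361723 0.05477477]
```

>>> move_arm(motion=[[40,45,14,0,5,1,1],[80,90,30,-1,10,2,1],[115,130,45,-1,15,2,1],[129,147,52,-1,15,2,1],[129,147,52,-1,15,2,1]])

```text
clock: 19.82
tool_pos: [0.5833, 0.3332, 0.2393]
eef_rot: [0.556, 0.79, 0.147, -0.213]
contact_force: [0.4, -1.0, 0.3]
opening: 0.005
finger_force: 0.0
```

```bash
python3 -c "
from h import *
st=r.get_state(); print(st['q'].round(3),st['tool_pos'])
for X,Z in((40,205),(41,175),(41.4,156),(35,138),(24,120),(12,110),(0,102)): lamp(X,Z,30)
s=snap('side'); save(s,'s8.png',(130,100,330,300),3)"
```

```text
[ 0.178  1.045 -1.203  1.451  0.533  0.997 -0.565] [0.58329347 0.33315967 0.2392524 ]
(np.float64(582.6), np.float64(337.4), 205) 109.2 -> [-13.4   0.9  31.8] [-0.5  0.1  0.4]
(np.float64(582.9), np.float64(336.5), 175) 109.2 -> [-29.2   1.   57.3] [-0.5  0.1  0.4]
(np.float64(583.0), np.float64(336.1), 156) 109.2 -> [-39.1   1.1  73.6] [-0.5  0.1  0.4]
(np.float64(580.9), np.float64(342.2), 138) 109.2 -> [-42.5   1.2  92.4] [-0.5  0.1  0.4]
(np.float64(577.3), np.float64(352.5), 120) 109.2 -> [-42.    1.4 113.4] [-0.5  0.1  0.4]
(np.float64(573.3), np.float64(363.9), 110) 109.2 -> [-36.5   1.5 128.1] [-0.5  0.1  0.4]
(np.float64(569.4), np.float64(375.2), 102) 109.2 -> [-30.2   1.7 141. ] [-0.5  0.1  0.4]
```

View pics/s8.png

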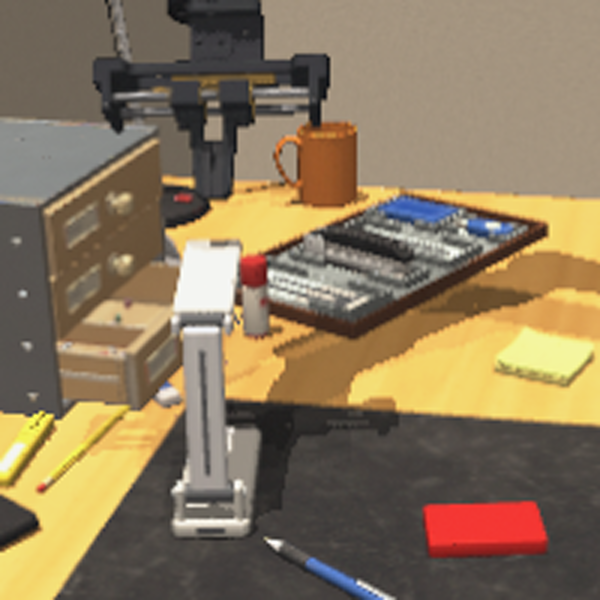

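The fingers (210,190) are centred above the head (210,280). Pushing it down along the arc.

>>> move_arm(motion=[[-13,1,32,0,0,0,1],[-22,1,46,0,0,0,1],[-29,1,57,0,0,0,1],[-34,1,65,0,0,0,1],[-39,1,74,0,0,0,1]])

```text
clock: 20.5
tool_pos: [0.5839, 0.3348, 0.1562]
eef_rot: [0.557, 0.79, 0.148, -0.212]
contact_force: [0.3, -0.2, 0.1]
opening: 0.007
finger_force: 0.1
```

```bash
cat > lj.py <<'E'
from h import *
ey=np.array([.944,.329])
def rep():
    for n in('side','top'):
        s=snap(n); Q=cloud(s).reshape(-1,3); X=(Q[:,:2]*1000-LC)@EX; Y=(Q[:,:2]*1000-LC)@ey; Z=Q[:,2]*1000; f=s['frame'].reshape(-1,3).astype(int)
        m=(abs(Y)<26)&(abs(X)<130)&(f.min(1)>90)
        for z0 in range(22,215,16):
            k=m&(Z>z0)&(Z<=z0+16)
            if k.sum()>8: print(n,z0,k.sum(),np.percentile(X[k],[3,50,97]).round())
    return
E
python3 -c "
from lj import *
rep()
for X,Z in((35,138),(24,120),(12,110),(0,102)): lamp(X,Z,30)"
```

```text
side 22 33 [-81. -78. -75.]
side 38 123 [-80. -76. -69.]
side 54 81 [-77. -74. -70.]
side 70 82 [-75. -72. -65.]
side 86 79 [-74. -70. -67.]
side 102 84 [-72. -69. -64.]
side 118 83 [-70. -67. -62.]
side 134 95 [-68. -65. -57.]
side 150 113 [-66. -62.  40.]
side 166 219 [-64. -54.   6.]
top 22 21 [-70. -10.  74.]
top 38 11 [-76. -71. -65.]
top 150 229 [-3. 18. 38.]
top 166 362 [-59. -28.   2.]
(np.float64(580.9), np.float64(342.2), 138) 109.2 -> [-1.2  0.5 18.8] [-0.5  0.2  0.3]
(np.float64(577.3), np.float64(352.5), 120) 109.2 -> [-0.7  0.7 39.9] [-0.5  0.2  0.3]
(np.float64(573.3), np.float64(363.9), 110) 109.2 -> [ 4.8  0.8 54.5] [-0.5  0.2  0.3]
(np.float64(569.4), np.float64(375.2), 102) 109.2 -> [11.2  1.  67.4] [-0.5  0.2  0.3]
```

Head is following, arm unmoved. Continue.

>>> move_arm(motion=[[-1,0,10,0,0,0,1],[-1,0,19,0,0,0,1],[-1,0,40,0,0,0,1],[5,0,54,0,0,0,1],[11,0,67,0,0,0,1]])

```text
clock: 21.22
tool_pos: [0.5681, 0.3759, 0.1024]
eef_rot: [0.556, 0.79, 0.147, -0.212]
contact_force: [-0.4, -1.2, 0.8]
opening: 0.002
finger_force: 0.3
```

```bash
python3 -c "
from lj import *
rep(); print(r.get_state()['q'].round(2))
for X,Z in((-20,97),(-30,96),(-36,96),(-40,96)): lamp(X,Z,30)"
```

```text
side 22 40 [-81. -78. -71.]
side 38 122 [-80. -76. -68.]
side 54 76 [-77. -74. -70.]
side 70 108 [-75. -71.  -7.]
side 86 109 [-74. -69. -12.]
side 102 106 [-71. -68. -19.]
side 118 122 [-69. -65. -24.]
side 134 123 [-68. -64. -32.]
side 150 113 [-67. -62. -39.]
side 166 144 [-64. -57. -48.]
side 182 10 [14. 15. 19.]
top 38 11 [-75. -71. -65.]
top 102 37 [-18. -14. -10.]
top 118 49 [-23. -20. -16.]
top 134 53 [-30. -26. -22.]
top 150 56 [-37. -32. -28.]
top 166 154 [-60. -46. -34.]
[ 0.08  1.19 -1.08  1.53  0.67  0.76 -0.64]
(np.float64(562.8), np.float64(394.1), 97) 109.2 -> [12.4  2.  13.7] [-0.6  0.1  0.5]
(np.float64(559.5), np.float64(403.5), 96) 109.2 -> [20.6  2.1 19.5] [-0.6  0.1  0.5]
(np.float64(557.6), np.float64(409.2), 96) 109.2 -> [25.8  2.3 22.5] [-0.6  0.1  0.5]
(np.float64(556.2), np.float64(413.0), 96) 109.2 -> [29.3  2.3 24.5] [-0.6  0.1  0.5]
```

>>> move_arm(motion=[[12,1,14,0,0,0,1],[20,1,19,0,0,0,1],[24,1,21,0,0,0,1],[27,1,23,0,0,0,1],[29,1,24,0,0,0,1]])

```text
clock: 21.95
tool_pos: [0.5573, 0.4102, 0.0971]
eef_rot: [0.557, 0.79, 0.147, -0.212]
contact_force: [-0.2, -0.9, -1.0]
opening: 0.006
finger_force: 0.4
```

```bash
python3 -c "
from lj import *
rep(); print(r.get_state()['contact_force'])
for X,Z in((-40,96),(-44,96)): lamp(X,Z,30)"
```

```text
side 22 36 [-81. -78. -74.]
side 38 125 [-81. -76. -68.]
side 54 99 [-78. -73. -57.]
side 70 121 [-75. -71. -54.]
side 86 128 [-74. -69. -54.]
side 102 123 [-72. -67. -53.]
side 118 135 [-70. -65. -50.]
side 134 134 [-68. -64. -50.]
side 150 127 [-66. -62. -48.]
side 166 156 [-64. -57. -18.]
top 22 24 [-73.  46.  72.]
top 38 11 [-75. -71. -65.]
top 166 118 [-61. -50. -18.]
[-0.51094846 -1.21676028  0.64226082]
(np.float64(556.2), np.float64(413.0), 96) 109.2 -> [ 1.9 -0.2  2.5] [-0.4  0.1  0.3]
(np.float64(554.9), np.float64(416.7), 96) 109.2 -> [ 5.3 -0.2  4.4] [-0.4  0.1  0.3]
```

>>> move_arm(motion=[[2,0,2,0,0,0,1],[4,0,3,0,0,0,1],[6,0,4.5,0,0,0,1],[7,0,5,0,0,0,1],[7,0,5,0,0,0,1]])

```text
clock: 22.68
tool_pos: [0.5547, 0.4187, 0.0964]
eef_rot: [0.557, 0.79, 0.147, -0.212]
contact_force: [1.3, -1.0, 0.7]
opening: 0.007
finger_force: 0.9
```

```bash
python3 -c "
from lj import *
rep(); print(r.get_state()['contact_force'])
lamp(0,120,30)
lamp(0,250,0)"
```

```text
side 22 39 [-82. -78. -70.]
side 38 115 [-81. -77. -69.]
side 54 85 [-79. -76. -61.]
side 70 123 [-80. -76. -62.]
side 86 110 [-80. -75. -61.]
side 102 122 [-80. -76. -61.]
side 118 124 [-80. -76. -61.]
side 134 124 [-81. -76. -62.]
side 150 123 [-80. -77. -62.]
side 166 174 [-80. -72. -27.]
top 22 11 [-71.  26.  73.]
top 38 12 [-75. -71. -64.]
top 166 126 [-76. -64. -27.]
[ 1.45101442 -0.73318266  0.2860205 ]
(np.float64(569.4), np.float64(375.2), 120) 109.2 -> [-27.9  -0.6 -43.5] [-0.4  0.1  0.3]
(np.float64(569.4), np.float64(375.2), 250) 109.2 -> [  36.9   -1.1 -156.2] [ -0.3 -29.9   0.4]
```

The head is closed against the arm, and the arm is now upright (outer face X≈-76 all the way up). Retreat and go round behind the arm.

>>> move_arm(motion=[[-28,0,-43,0,0,0,1],[-20,0,-90,0,-10,0,1],[10,0,-130,0,-20,0,1],[37,0,-170,0,-30,0,1],[37,0,-170,0,-30,0,1]])

```text
clock: 23.4
tool_pos: [0.5686, 0.3782, 0.2683]
eef_rot: [0.571, 0.821, 0.003, -0.001]
contact_force: [0.7, -0.2, -0.8]
opening: 0.005
finger_force: 0.0
```

```bash
python3 -c "
from lj import *
st=r.get_state();print(st['q'].round(2),st['tool_pos'])
lamp(-115,240,0);lamp(-115,143,0)"
```

```text
[-0.25  0.87 -0.91  1.32  0.68  1.27 -0.81] [0.56864112 0.37817258 0.26833689]
(np.float64(531.6), np.float64(483.8), 240) 109.2 -> [111.8   1.9  28.9] [ 0.2 -0.3  1.1]
(np.float64(531.6), np.float64(483.8), 143) 109.2 -> [111.3   1.4 125.9] [ 0.2 -0.3  1.1]
```

>>> move_arm(motion=[[55,1,0,0,0,1,1],[111,1,15,0,0,1,1],[113,1,70,0,0,1,1],[112,1,120,0,0,1,1],[112,1,126,0,0,1,1]])

```text
clock: 24.02
tool_pos: [0.5338, 0.471, 0.1304]
eef_rot: [0.582, 0.813, -0.007, -0.001]
contact_force: [-1.0, 0.1, 0.0]
opening: 0.005
finger_force: 0.0
```

```bash
python3 -c "
from lj import *
st=r.get_state();print(st['q'].round(2),st['tool_pos'],st['contact_force'])
for X,Z in((-85,143),(-58,141),(-32,132),(-9,117),(9,96),(21,71),(25,53),(26,43)): lamp(X,Z,0)"
```

```text
[-0.43  1.05 -0.81  1.32  0.77  1.11 -1.01] [0.5338391  0.47104004 0.13037241] [-1.0388208   0.12840312  0.00439719]
(np.float64(541.4), np.float64(455.4), 143) 109.2 -> [-17.3   2.  -12.5] [-0.7  0.4 -0.5]
(np.float64(550.3), np.float64(430.0), 141) 109.2 -> [-44.2   2.3 -10.3] [-0.7  0.4 -0.5]
(np.float64(558.9), np.float64(405.4), 132) 109.2 -> [-70.2   2.6  -1.1] [-0.7  0.4 -0.5]
(np.float64(566.4), np.float64(383.7), 117) 109.2 -> [-93.1   2.9  14. ] [-0.7  0.4 -0.5]
(np.float64(572.4), np.float64(366.7), 96) 109.2 -> [-110.9    3.4   35.1] [-0.7  0.4 -0.5]
(np.float64(576.3), np.float64(355.4), 71) 109.2 -> [-122.7    3.8   60.2] [-0.7  0.4 -0.5]
(np.float64(577.6), np.float64(351.6), 53) 109.2 -> [-126.6    4.    78.3] [-0.7  0.4 -0.5]
(np.float64(578.0), np.float64(350.7), 43) 109.2 -> [-127.5    4.2   88.3] [-0.7  0.4 -0.5]
```

>>> move_arm(motion=[[-17,2,-12,0,0,0,1],[-30,2,-12,0,0,0,1],[-44,2,-10,0,0,0,1],[-57,2,-6,0,0,0,1],[-70,2,-1,0,0,0,1]])

```text
clock: 24.65
tool_pos: [0.5606, 0.4076, 0.137]
eef_rot: [0.583, 0.812, -0.002, 0.0]
contact_force: [0.9, 1.5, 0.6]
opening: 0.004
finger_force: 0.5
```

```bash
python3 -c "
from lj import *
rep()
st=r.get_state();print(st['q'].round(2),st['tool_pos'],st['contact_force'])
for X,Z in((-9,117),(9,96),(21,71),(25,53),(26,43)): lamp(X,Z,0)"
```

```text
side 22 38 [-82. -77. -74.]
side 38 141 [-80. -74. -66.]
side 54 152 [-70. -62. -45.]
side 70 159 [-61. -53. -35.]
side 86 145 [-52. -44. -26.]
side 102 150 [-43. -34. -18.]
side 118 127 [-34. -25.  -7.]
side 134 37 [-26.  -5.   1.]
side 150 16 [-11.  -7.  -3.]
top 38 15 [-75. -72. -65.]
[-0.32  1.01 -0.82  1.4   0.79  1.08 -0.96] [0.56102491 0.40555311 0.13567383] [ 0.52368068 -0.27096415 -0.45511179]
(np.float64(566.4), np.float64(383.7), 117) 109.2 -> [-22.3  -1.8  18.8] [-0.3  0.3 -0.6]
(np.float64(572.4), np.float64(366.7), 96) 109.2 -> [-40.2  -1.4  39.9] [-0.3  0.3 -0.6]
(np.float64(576.3), np.float64(355.4), 71) 109.2 -> [-52.1  -1.2  65. ] [-0.3  0.3 -0.6]
(np.float64(577.6), np.float64(351.6), 53) 109.2 -> [-56.  -1.  83.] [-0.3  0.3 -0.6]
(np.float64(578.0), np.float64(350.7), 43) 109.2 -> [-56.9  -0.9  93. ] [-0.3  0.3 -0.6]
```

Arm is folding at about 60°. Continue.

>>> move_arm(motion=[[-22,-1,19,0,0,0,1],[-32,-1,29,0,0,0,1],[-40,-1,40,0,0,0,1],[-47,-1,52,0,0,0,1],[-52,-1,65,0,0,0,1]])

```text
clock: 25.38
tool_pos: [0.5756, 0.3588, 0.0713]
eef_rot: [0.583, 0.813, -0.002, -0.0]
contact_force: [0.5, -0.6, 1.2]
opening: 0.007
finger_force: 0.4
```

>>> move_arm(motion=[[-2,0,9,0,0,0,1],[-4,0,18,0,0,0,1],[-5,0,24,0,0,0,1],[-5,0,26,0,0,0,1],[-5,0,27,0,0,0,1]])

```text
clock: 26.0
tool_pos: [0.5769, 0.3542, 0.0451]
eef_rot: [0.583, 0.813, -0.002, -0.0]
contact_force: [0.3, -1.1, 1.3]
opening: 0.004
finger_force: 0.4
```

```bash
python3 -c "
from lj import *
rep()
st=r.get_state();print(st['q'].round(2),st['tool_pos'],st['contact_force'])
lamp(26,43,0)
s=snap('side'); save(s,'s9.png',(150,150,350,300),3)"
```

```text
side 22 155 [-81.  -9.  56.]
side 38 306 [-80. -48.  50.]
side 198 12 [-7. -4.  1.]
side 214 49 [-10.  -4.   3.]
top 22 29 [-63. -41. -25.]
top 38 123 [-76. -65. -41.]
[-0.25  1.11 -0.76  1.49  0.89  0.92 -0.98] [0.57694984 0.35434456 0.04519958] [ 0.67135619 -0.31604227 -0.1399245 ]
(np.float64(578.0), np.float64(350.7), 43) 109.2 -> [-3.8 -0.2  2.2] [-0.2  0.1 -0.5]
```

View pics/s9.png

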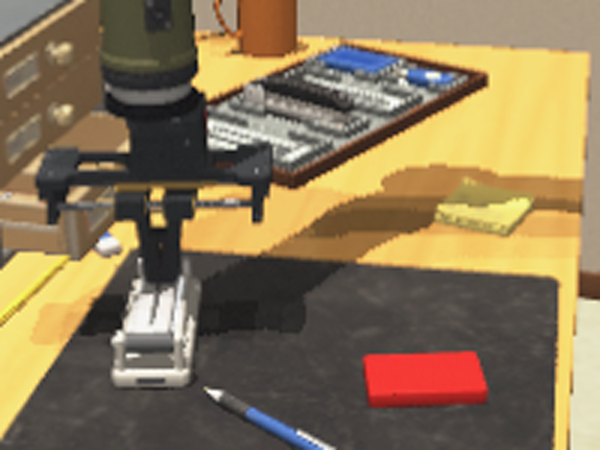

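The picture shows the lamp folded flat at (155,320). I'll press a little further to make sure it is closed.

>>> move_arm(motion=[[-1,0,2,0,0,0,1],[-1,0,4,0,0,0,1],[-1,0,5,0,0,0,1],[-1,0,5,0,0,0,1]])

```text
clock: 26.65
tool_pos: [0.5773, 0.3544, 0.0442]
eef_rot: [0.583, 0.813, -0.001, 0.0]
contact_force: [-5.6, -4.9, 22.4]
opening: 0.006
finger_force: 11.1
```

>>> move_arm(motion=[[0,0,-30,0,0,0,0.5],[30,0,-60,0,0,0,0],[80,0,-150,0,0,0,0],[80,0,-200,0,0,0,0],[80,0,-200,0,0,0,0]])

```text
clock: 27.28
tool_pos: [0.5518, 0.4327, 0.2447]
eef_rot: [0.582, 0.813, 0.001, -0.0]
contact_force: [0.1, -0.7, -1.2]
opening: 0.548
finger_force: 0.0
```

```bash
python3 -c "
from h import *
for n in('top','side'):
    s=snap(n); P=cloud(s); Q=P.reshape(-1,3); f=s['frame'].reshape(-1,3).astype(int)
    k=(np.linalg.norm(Q[:,:2]*1000-LC,axis=1)<110)
    for lo,hi in((.012,.025),(.012,.06),(.036,.06)):
        m=k&(Q[:,2]>lo)&(Q[:,2]<hi)
        b=cv2.minAreaRect((Q[m,:2]*1000).astype(np.float32)); print(n,lo,m.sum(),np.round(b[0],1),np.round(b[1],1),round(b[2],1),np.percentile(Q[m,2],[50,90]).round(4))
    X=(Q[:,:2]*1000-LC)@EX
    for x0 in range(-60,70,20):
        m=k&(X>x0)&(X<x0+20)&(Q[:,2]>.036)&(Q[:,2]<.06)
        if m.sum(): print(x0,m.sum(),np.median(Q[m,2]).round(4),end='; ')
    print()
st=r.get_state();print(st['q'].round(2),st['tool_pos'])
"
```

```text
Traceback (most recent call last):
IndexError: index -1 is out of bounds for axis 0 with size 0
```

>>> move_arm(motion=[[-30,-50,0,0,0,0,0],[-60,-100,0,0,0,0,0],[-90,-140,0,0,0,0,0],[-90,-140,0,0,0,0,0]])

```text
clock: 27.82
tool_pos: [0.4465, 0.2945, 0.2394]
eef_rot: [0.583, 0.813, -0.005, 0.001]
contact_force: [0.2, 0.7, 0.6]
opening: 0.997
finger_force: 0.0
```

```bash
cat > ll.py <<'E'
from h import *
for n in('top','side'):
    s=snap(n); P=cloud(s); Q=P.reshape(-1,3)
    k=(np.linalg.norm(Q[:,:2]*1000-LC,axis=1)<110)
    for lo,hi in((.012,.025),(.012,.06),(.036,.06)):
        m=k&(Q[:,2]>lo)&(Q[:,2]<hi)
        if m.sum()<20: continue
        b=cv2.minAreaRect((Q[m,:2]*1000).astype(np.float32)); print(n,lo,m.sum(),np.round(b[0],1),np.round(b[1],1),round(b[2],1),np.percentile(Q[m,2],[50,90]).round(4))
    X=(Q[:,:2]*1000-LC)@EX
    for x0 in range(-60,70,20):
        m=k&(X>x0)&(X<x0+20)&(Q[:,2]>.036)&(Q[:,2]<.06)
        if m.sum(): print(x0,m.sum(),np.median(Q[m,2]).round(4),end='; ')
    print()
st=r.get_state();print(st['q'].round(2),st['tool_pos'])
E
python3 ll.py
```

```text
top 0.012 152 [571.9 367.6] [ 59.8 143.2] 18.6 [0.0174 0.021 ]
top 0.012 391 [569.5 374.9] [ 59.8 158.5] 18.6 [0.0318 0.0454]
top 0.036 161 [570.5 380.9] [ 45.6 149.2] 16.7 [0.0432 0.0467]
0 1 0.0416; 20 52 0.0432; 40 64 0.0435; 60 30 0.0422; 
side 0.012 307 [570.  380.3] [ 60.5 159.6] 19.0 [0.0177 0.0196]
side 0.012 958 [570.  380.3] [ 60.5 159.6] 19.0 [0.036  0.0456]
side 0.036 480 [571.3 384.3] [ 56.  148.9] 20.9 [0.0444 0.0463]
-60 51 0.0446; -40 56 0.0445; -20 49 0.0449; 0 43 0.0449; 20 47 0.0447; 40 56 0.0445; 60 11 0.0424; 
[-0.14  0.72 -0.93  1.8   0.68  0.99 -1.03] [0.44901911 0.2992216  0.24039006]
```

Both views show the arm's top level at 44–45 mm, so the lamp is fully folded at (569.5,375). Grasping it across the base.

```bash
python3 -c "
from h import *
lamp(-3,120,0,108.9); lamp(-3,80,0,108.9)"
```

```text
(np.float64(568.4), np.float64(378.0), 120) 108.9 -> [ 36.7 138.7 119.9] [-0.2  0.1 -0.3]
(np.float64(568.4), np.float64(378.0), 80) 108.9 -> [ 36.8 138.8 159.9] [-0.2  0.1 -0.3]
```

>>> move_arm(motion=[[18,55,30,0,0,0,0],[28,100,70,0,0,0,0],[37,139,120,0,0,0,0],[37,139,150,0,0,0,0],[37,139,150,0,0,0,0]])

```text
clock: 28.55
tool_pos: [0.567, 0.3784, 0.0863]
eef_rot: [0.583, 0.813, -0.004, -0.001]
contact_force: [0.4, 0.6, 0.8]
opening: 0.993
finger_force: 0.0
```

```bash
python3 -c "
from h import *
print(r.get_state()['tool_pos'],r.get_state()['q'].round(2))
lamp(-3,7.5,0,108.9)"
```

```text
[0.56701239 0.37840164 0.08630664] [-0.28  1.06 -0.79  1.46  0.84  0.99 -0.97]
(np.float64(568.4), np.float64(378.0), 7.5) 108.9 -> [-0.5  1.8 78.8] [-0.5  0.2 -0.2]
```

>>> move_arm(motion=[[0,2,35,0,0,0,0],[0,2,65,0,0,0,0],[0,2,77,0,0,0,0],[0,2,77,0,0,0,0],[0,2,77,0,0,0,0.3]], newtons=50)

```text
clock: 29.18
tool_pos: [0.5703, 0.3801, 0.0149]
eef_rot: [0.583, 0.813, -0.001, -0.0]
contact_force: [0.4, -1.1, 0.0]
opening: 0.913
finger_force: 0.0
```

>>> move_arm(motion=[[0,0,0,0,0,0,0.5],[0,0,0,0,0,0,0.5],[0,0,0,0,0,0,0.5],[0,0,0,0,0,0,0.5]])

```text
clock: 29.68
tool_pos: [0.5703, 0.3794, 0.0138]
eef_rot: [0.583, 0.812, -0.001, 0.0]
contact_force: [1.2, -0.4, 5.5]
opening: 0.667
finger_force: 50.0
```

```bash
python3 -c "
from h import *
print(r.get_state()['tool_pos'],r.get_state()['q'].round(2),r.get_state()['opening']*88)
p=(r.get_state()['tool_pos'][:2]*1000-LC)@EX; print('X',p)
go((500,240,110),120)"
```

```text
[0.57029715 0.37938185 0.01383562] [-0.3   1.16 -0.74  1.47  0.92  0.89 -1.02] 58.734915126241646
X -3.6525080169673876
(500, 240, 110) 120 -> [-109.7 -111.4  -95.8] [ -0.1   0.1 -11.3]
```

Only about 5 mm of the base is between the pads; I'll regrip lower.

>>> move_arm(motion=[[0,0,0,0,0,0,0.2],[0,0,0,0,0,0,0.2],[0,0,6,0,0,0,0.2],[0,0,7,0,0,0,0.2],[0,0,7,0,0,0,0.2]])

```text
clock: 30.3
tool_pos: [0.5693, 0.3788, 0.0056]
eef_rot: [0.583, 0.813, -0.002, -0.0]
contact_force: [-0.4, 0.6, -0.2]
opening: 0.801
finger_force: 0.0
```

>>> move_arm(motion=[[0,0,0,0,0,0,0.5],[0,0,0,0,0,0,0.5],[0,0,0,0,0,0,0.5],[0,0,0,0,0,0,0.5]])

```text
clock: 30.8
tool_pos: [0.5697, 0.3791, 0.0061]
eef_rot: [0.583, 0.813, -0.002, -0.0]
contact_force: [1.1, 1.4, -1.5]
opening: 0.672
finger_force: 50.0
```

```bash
python3 -c "
from h import *
print(r.get_state()['tool_pos'],r.get_state()['q'].round(2),r.get_state()['opening']*88)
p=(r.get_state()['tool_pos'][:2]*1000-LC)@EX; print('X',p)
go((500,240,110),120)"
```

```text
[0.56974048 0.37909591 0.00607463] [-0.31  1.17 -0.73  1.47  0.92  0.88 -1.02] 59.113884934125764
X -3.565718601655845
(500, 240, 110) 120 -> [-109.6 -111.  -103.4] [ -0.2   0.1 -11.3]
```

>>> move_arm(motion=[[0,0,-30,0,0,0,0.5],[-10,-10,-60,0,0,0,0.5],[-40,-40,-85,0,0,-3,0.5],[-75,-75,-104,0,0,-7,0.5],[-110,-111,-115,0,0,-11,0.5]], newtons=60)

```text
clock: 31.42
tool_pos: [0.499, 0.2377, 0.1219]
eef_rot: [0.501, 0.865, -0.003, -0.0]
contact_force: [0.3, 0.7, -4.0]
opening: 0.679
finger_force: 60.0
```

```bash
python3 -c "
from h import *
st=r.get_state(); print(st['tool_pos'],st['q'].round(2),st['opening']*88)
A=R.from_quat(st['eef_rot'])
s=snap('side'); Q=cloud(s).reshape(-1,3); L=A.inv().apply(Q-st['tool_pos'])*1000; f=s['frame'].reshape(-1,3).astype(int)
k=(abs(L[:,0])<100)&(abs(L[:,1])<33)&(L[:,2]>-45)&(L[:,2]<12)&(f.min(1)>90)
print(k.sum(),np.percentile(L[k,0],[1,99]).round(1)); m=k&(L[:,2]<-33)&(abs(L[:,0])>12)&(L[:,0]<60); print(np.polyfit(L[m,0],L[m,2],1))
# slot = TCP + 3.6*lamp x ; lamp x = -tool x
go((649.8-3.4,-41.2+1.2,115),161.3)"
```

```text
[0.49895399 0.23771027 0.12192442] [-0.06  0.9  -0.85  1.86  0.92  0.83 -0.87] 59.70921270193327
656 [-64.6  79.5]
[-1.35990783e-02 -3.85454923e+01]
(646.4, -40.0, 115) 161.3 -> [-307.9   -2.2    9.8] [ -1.1   0.3 -41.5]
```

>>> move_arm(motion=[[-55,0,0,0,0,-8,0.5],[-110,0,0,0,0,-16,0.5],[-165,0,2,0,0,-25,0.5],[-220,-1,5,0,0,-33,0.5],[-275,-2,8,0,0,-41.5,0.5]])

```text
clock: 32.1
tool_pos: [0.6344, -0.0026, 0.113]
eef_rot: [0.161, 0.987, -0.002, -0.002]
contact_force: [0.7, 0.8, -5.4]
opening: 0.676
finger_force: 60.0
```

```bash
python3 -c "
from h import *
st=r.get_state(); print(st['tool_pos'],st['q'].round(2),st['opening']*88)
go((646.4,-40,50),161.3)"
```

```text
[ 0.63439225 -0.00259098  0.11295145] [ 0.42  1.06 -1.02  1.61  1.    1.08  0.36] 59.52746794233416
(646.4, -40, 50) 161.3 -> [-23.5 -31.3  63. ] [-0.3 -0.2  0.2]
```

>>> move_arm(motion=[[-12,-16,10,0,0,0,0.5],[-23,-31,25,0,0,0,0.5],[-23,-31,50,0,0,0,0.5],[-23,-31,70,0,0,0,0.5],[-23,-31,74,0,0,0,0.5]])

```text
clock: 32.72
tool_pos: [0.6442, -0.0358, 0.0378]
eef_rot: [0.162, 0.987, -0.002, -0.003]
contact_force: [0.2, -0.8, -5.0]
opening: 0.672
finger_force: 60.0
```

```bash
python3 -c "
from h import *
st=r.get_state(); print(st['tool_pos'],st['q'].round(2),st['opening']*88)
A=R.from_quat(st['eef_rot'])
for n in('top','side'):
    s=snap(n); Q=cloud(s).reshape(-1,3); L=A.inv().apply(Q-st['tool_pos'])*1000; f=s['frame'].reshape(-1,3).astype(int)
    k=(abs(L[:,0])<100)&(abs(L[:,1])<32)&(L[:,2]>-45)&(L[:,2]<2)&(f.min(1)>100)
    if k.sum()>5: print(n,k.sum(),np.percentile(L[k],[1,99],axis=0).round(1))
    if n=='top': save(s,'t10.png',(255,95,410,215),4.5)
go((646.4,-40,12),161.3)"
```

```text
[ 0.64419557 -0.03575158  0.03779249] [ 0.45  1.16 -0.96  1.59  1.09  1.01  0.37] 59.14759554763727
top 345 [[ 19.9 -30.4 -43.7]
 [ 79.1  26.9  -5.6]]
side 399 [[-74.2 -25.4 -42.5]
 [ 79.4  31.2  -1.2]]
(646.4, -40, 12) 161.3 -> [-2.2 -3.5 27.6] [-0.2 -0.1  0. ]
```

View pics/t10.png

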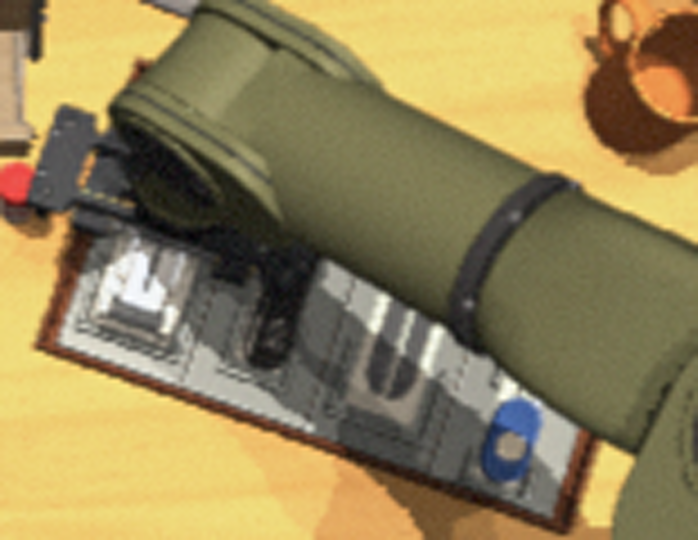

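The lamp is over its slot, its hinge end at (135,310). The gripper body's end (35,190) is just beside the red glue cap (15,185). So I'll only lower to z≈22 mm, where the base is already between the walls, release, and then press down from above.

>>> move_arm(motion=[[-3,-3,3,0,0,0,0.5],[-3,-3,6,0,0,0,0.5],[-3,-3,6,0,0,0,0.5]])

```text
clock: 33.2
tool_pos: [0.6479, -0.0414, 0.0342]
eef_rot: [0.164, 0.987, -0.002, -0.001]
contact_force: [-0.6, -0.3, -5.5]
opening: 0.673
finger_force: 60.0
```

```bash
python3 -c "
from h import *
go((647.4,-40.3,22),161.3)"
```

```text
(647.4, -40.3, 22) 161.3 -> [ 0.8  0.9 12.2] [-0.2 -0.1 -0.1]
```

>>> move_arm(motion=[[0.5,0.5,4,0,0,0,0.5],[0.5,0.5,8,0,0,0,0.5],[0.5,0.5,11,0,0,0,0.5],[0.5,0.5,12,0,0,0,0.5]])

```text
clock: 33.7
tool_pos: [0.6474, -0.0406, 0.0217]
eef_rot: [0.163, 0.987, -0.002, -0.001]
contact_force: [-0.3, -0.3, -4.6]
opening: 0.672
finger_force: 60.0
```

```bash
python3 -c "
from h import *
go((647.4,-40.3,22),161.3)
s=snap('top'); Q=cloud(s).reshape(-1,3); k=(np.linalg.norm(Q[:,:2]*1000-(665,67),axis=1)<20)&(Q[:,2]>.06)&(Q[:,2]<.1)
hsv=cv2.cvtColor(s['frame'],cv2.COLOR_RGB2HSV).reshape(-1,3); print(k.sum(),(Q[k].mean(0)*1000).round(1),np.percentile(Q[k,2],[10,50,95]).round(4))
b=np.deg2rad(-18.7); T=np.array([[np.cos(b),np.sin(b)],[-np.sin(b),np.cos(b)]]); L=(Q[k,:2]*1000-(647.4,-40.3))@T.T; print('glue in tool axes: min along close axis',np.percentile(L,[2,98],axis=0).round(1))"
```

```text
(647.4, -40.3, 22) 161.3 -> [ 0.1  0.3 -0.3] [-0.2 -0.1 -0.1]
78 [663.8  66.8  82.5] [0.0749 0.0839 0.0891]
glue in tool axes: min along close axis [[-30.2  94.3]
 [ -5.  120. ]]
```

>>> move_arm(motion=[[0,0,0,0,0,0,0.26],[0,0,0,0,0,0,0.24],[0,0,0,0,0,0,0.24]])

```text
clock: 34.12
tool_pos: [0.648, -0.0403, 0.0227]
eef_rot: [0.163, 0.987, -0.002, -0.001]
contact_force: [0.4, 0.3, 1.0]
opening: 0.759
finger_force: 0.0
```

>>> move_arm(motion=[[0,0,-30,0,0,0,0.24],[0,0,-80,0,0,0,0.5],[40,0,-130,0,0,0,1],[90,40,-150,0,0,0,1],[140,80,-150,0,0,0,1]])

```text
clock: 34.75
tool_pos: [0.5452, 0.0762, 0.1741]
eef_rot: [0.164, 0.986, -0.001, 0.001]
contact_force: [0.0, 0.9, -0.1]
opening: 0.328
finger_force: 0.0
```

```bash
cat > chk.py <<'E'
from h import *
b=np.deg2rad(-18.7); T=np.array([[np.cos(b),np.sin(b)],[-np.sin(b),np.cos(b)]])
for n in('top','side'):
    s=snap(n); Q=cloud(s).reshape(-1,3); L=(Q[:,:2]*1000-(649.8,-41.2))@T.T; Z=Q[:,2]*1000
    k=(abs(L[:,0])<90)&(abs(L[:,1])<36)&(Z<75)
    m=k&(Z>21)
    print(n,m.sum(),cv2.minAreaRect(L[m].astype(np.float32)))
    for x0 in range(-85,85,17):
        m=k&(L[:,0]>x0)&(L[:,0]<x0+17)&(abs(L[:,1])<13)
        m2=k&(L[:,0]>x0)&(L[:,0]<x0+17)&(abs(L[:,1])>25)&(abs(L[:,1])<29)
        if m.sum()>4 and m2.sum()>2: print(x0,np.median(Z[m]).round(1),np.median(Z[m2]).round(1),end='; ')
    print()
    if n=='top': save(s,'fin_%d.png'%(r.get_state()['clock']*10),(255,95,410,215),4.5)
print(r.get_state()['tool_pos'])
E
python3 chk.py; ls pics
```

```text
top 281 ((53.61541748046875, 1.8600502014160156), (68.94031524658203, 73.49568939208984), 86.048583984375)
17 50.0 24.6; 34 49.7 22.2; 51 47.4 21.0; 68 20.6 19.3; 
side 516 ((-1.2730026245117188, 5.622528076171875), (180.2938690185547, 63.786556243896484), 3.857372522354126)
-85 32.9 25.3; -68 50.5 23.1; -51 45.7 22.1; -34 47.8 22.0; -17 49.4 17.4; 0 48.5 19.7; 17 50.3 19.4; 34 50.1 18.7; 
[0.54159247 0.08216031 0.17436925]
c1.png
fin_348.png
lampside.png
s3.png
s6.png
s8.png
s9.png
side0.png
t10.png
t2.png
t4.png
t5.png
t7.png
top0.png
```

>>> move_arm(motion=[[50,-40,-20,0,0,0,1],[80,-95,-40,0,0,0,1],[110,-150,-60,0,0,0,1],[130,-200,-60,0,0,0,1],[130,-240,-60,0,0,0,1]])

```text
clock: 35.48
tool_pos: [0.3422, -0.1122, 0.2333]
eef_rot: [0.163, 0.987, -0.003, -0.001]
contact_force: [1.3, -0.5, -0.1]
opening: 0.002
finger_force: 0.0
```

```bash
python3 chk.py; ls pics | grep fin
```

```text
top 879 ((-1.7570877075195312, -0.10570907592773438), (71.84274291992188, 175.91458129882812), 89.90301513671875)
-85 48.8 25.6; -68 49.8 21.6; -51 50.2 21.3; -34 49.4 22.6; -17 49.8 21.4; 0 49.1 23.9; 17 49.6 22.8; 34 50.2 22.2; 51 47.7 24.4; 68 21.4 14.1; 
side 524 ((-0.6142730712890625, 3.7901363372802734), (176.57046508789062, 65.1480484008789), 0.6976781487464905)
-85 41.8 24.7; -68 49.5 23.6; -51 48.7 21.8; -34 50.6 22.9; -17 48.8 15.3; 0 49.5 18.3; 17 49.8 20.8; 34 49.7 18.3; 
[ 0.34184218 -0.11460015  0.23241994]
fin_348.png
fin_355.png
```

View pics/fin_355.png

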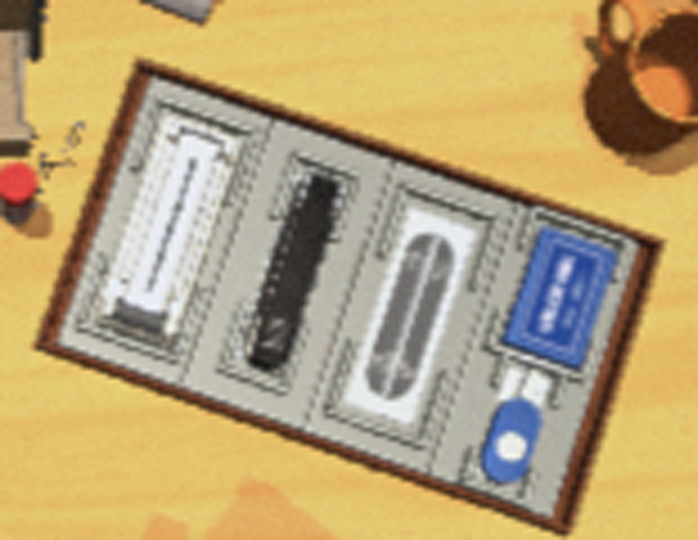

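```bash
python3 -c "
from h import *
b=np.deg2rad(-18.7); T=np.array([[np.cos(b),np.sin(b)],[-np.sin(b),np.cos(b)]])
s=snap('top'); Q=cloud(s).reshape(-1,3); f=s['frame'].reshape(-1,3).astype(int); Z=Q[:,2]*1000
hsv=cv2.cvtColor(s['frame'],cv2.COLOR_RGB2HSV).reshape(-1,3); blue=(hsv[:,0]>100)&(hsv[:,0]<130)&(hsv[:,1]>90)
for n,c,w,m0 in(('lamp',(649.8,-41.2),(90,33),(Z>22)),('lampwhite',(649.8,-41.2),(90,33),(f.min(1)>190)),('lamp top',(649.8,-41.2),(90,33),Z>40),('stapler',(620,-129.3),(83,22),Z>25),('ink',(606.2,-320.9),(55,36),blue),('roller',(510.6,-288.6),(55,25),blue)):
    L=(Q[:,:2]*1000-c)@T.T; m=(abs(L[:,0])<w[0])&(abs(L[:,1])<w[1])&m0
    print(n,m.sum(),cv2.minAreaRect(L[m].astype(np.float32)),np.percentile(Z[m],[10,50,90]).round(1),np.percentile(L[m],[1,99],axis=0).round(1).tolist())
k=(np.linalg.norm(Q[:,:2]*1000-(665,67),axis=1)<25)&(Z>60); print('glue',(Q[k].mean(0)*1000).round(1))
"
```

```text
lamp 829 ((0.0568695068359375, -1.8520641326904297), (59.445091247558594, 176.8355255126953), 89.7398681640625) [23.7 47.1 52.1] [[-80.3, -30.1], [75.6, 25.9]]
lampwhite 639 ((4.203041076660156, -0.9185848236083984), (164.85610961914062, 57.10620880126953), 1.0571562051773071) [22.9 46.3 51.9] [[-72.8, -28.5], [74.1, 26.8]]
lamp top 495 ((-6.910987854003906, -3.799863815307617), (55.03181838989258, 146.3997039794922), 88.6186752319336) [46.  49.7 52.8] [[-79.0, -26.4], [65.6, 21.7]]
stapler 361 ((-2.1309890747070312, -0.4884014129638672), (29.779024124145508, 143.02401733398438), 88.84098815917969) [40.2 50.1 54.6] [[-72.0, -14.5], [66.5, 11.9]]
ink 439 ((-2.7711448669433594, -1.366495132446289), (57.640830993652344, 88.34256744384766), 89.86531829833984) [18.6 22.1 25.2] [[-46.2, -28.2], [40.7, 27.0]]
roller 140 ((6.773738861083984, 1.5457820892333984), (41.0157470703125, 96.27595520019531), 89.30391693115234) [17.3 21.  23.9] [[-39.7, -15.3], [55.0, 15.7]]
glue [663.8  66.8  82.2]
```

The picture shows every piece inside its outline: lamp (165,230), stapler (290,270), ink pad (560,295) and roller (515,440). The case slot is empty because there is no case. Measured heights and offsets agree, and the robot is clear.

```bash
python3 -c "
from h import *
print(finish_job())"
```

```text
the job is handed in; nothing more can be done
None
```

I folded the lamp and packed it, the stapler, the ink pad and the correction roller into their own slots; no glasses case was out, and the job is handed in (the hand-in gave no verdict).

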